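Load the turning bracelet display

ROBOT

A 6-joint arm with a two-finger parallel gripper is mounted at the origin on the work surface. World frame = base frame: x ahead of the robot, y to its left, z up, the work surface at z = 0. Lengths are in mm, angles in rad, forces in N, time in s.
With the tool pointing down it reaches from about 250 to 775 mm from the base axis. Payload 8.9 kg.
Tool frame: the origin (TCP) lies on the mounting face of the last link; the fingertips stand 173 mm ahead of it and the grasp point (between the pads) lies 155 mm ahead of it; y points along the fingers, x is the direction in which the jaws open and shut, and the axes are right-handed (so a half turn about y gives the same grasp; the last joint's range is limited). The gripper opens to 85 mm and grips with 20 to 120 N. Pads are 22 mm wide; open, the fingers measure 114 mm over their backs; the gripper's body (76 mm by 85 mm) begins 54 mm behind the grasp point. The pads swing forward as they close: fully open they stand 13 mm farther back than shut.
Start: joints at [0.964, 0.291, -0.153, 1.127, 0, 1.431], TCP at [236.729, 468.597, 404.705] pointing down, gripper open.
Joint ranges: [-2.52, 2.52], [-0.91, 1.74], [-1.3, 1.37], [-1.96, 2.02], [-1.52, 1.47], [-3.14, 3.14]. Speed limits (rad/s): [2.22, 2.22, 2.79, 3.14, 3.14, 3.14].

INTERFACE

Orientations are given as a rotation vector (axis times angle).
In Python, from cell import manip gives the robot as it stands.
- The arm moves only by the shell command python3 -m jog 'ROWS'. ROWS is JSON, a list that holds one entry, the list of rows, each a list of 7 numbers: the shift along the tool's x, y, z in units of 30 mm (1.0 is 30 mm), then the turn, a rotation vector about the tool's x, y, z in units of 10 degrees (1.0 is 10 degrees), then the opening, from 0 (shut) to 1 (fully open). A call has 1 to 12 rows; each row is the pose to reach, as a shift and turn from the pose commanded when the call began, along the tool's axes at that moment; what a row does not reach only later rows make up. A row lasts 1/8 s, in which the tool goes at most 62.5 mm and 10.7 degrees, less where a joint would pass 70% of its speed; a pose out of reach is approached as far as the arm can. A call with a gripper value outside its range is refused whole. The fingers move at their own pace and stop on an object; the grip force is fixed at half the most. Time passes only in rows, so rows that repeat a pose let the fingers close. It gives the time, the measured TCP pose, the force and the opening at its end, in the units of the state.
- manip.sense(): the state, without advancing time (a new reading comes with each control period).
- manip.read_camera(name): name is "side" or "top" or "wrist"; returns a dict with "image" (480x640x3 uint8, red, green, blue), "depth" (480x640 float32, mm along the optical axis (not along the pixel's ray), 0 where there is no reading), "fx", "fy", "cx", "cy" (pixels), "world_to_cam" (4x4, takes a point from world to camera coordinates). Camera axes: x right, y down, z forward; pixel columns grow to the right and rows downward; lengths in mm; the calibration is good to about 2 mm. A picture is of the moment at which its call begins.
- manip.hand_in(): hands the job in, once; it reports no verdict.
Trained networks look in a picture, given as the dict that the camera call returned (one of the last four; its "shot" number tells which), for a name from the list of things; names that differ only in an ending like _2 or _b are one class to them, and where a whole thing is asked for, a point or a joint stands for the part that bears it (a point fixed in the world has none). Each returns a list of dicts, best first, with "p" (0 to 1); they miss things now and then, are a little off and sometimes report something else, mostly with a low value. They report only what shows in the picture. A call takes as long as a camera call. They do not tell look-alikes from the thing itself.
- manip.spot_in(query, picture): "position" ([row, column] in pixels, amid what is visible of it).
The state is a dict: "time_s": time; "joints": joint angles; "dq": joint speeds; "effort": joint torques, N m; "position": TCP position; "ee_rot": TCP orientation; "wrist_force": force on the tool from outside, world axes, zero at the start; "wrist_torque": the same for the moment, N m; "width": finger opening in mm.
Only numpy, scipy, OpenCV 4.12 (cv2) and the standard library are available. Lean on these libraries where they do the work, as an engineer would, in place of code of your own. Each camera call takes 0.05 s, during which the arm holds its last target.

TASK

Draw the display carriage all the way out from under the clear hood, put every white bracelet stand that is on the table onto a spindle of its own, turned so that its D-bore matches the flatted spindle and its foot sits flush on the carriage, and only then slide the loaded carriage fully home under the hood. Do not push the other goods on the table about.

Things in the scene. Friction and masses are not known exactly. Their poses are not given: they have to be found in the camera images.
- case: Fixed display case, 330 mm wide (x), 412 mm long (y = -243 to +169 mm). Origin on the table, z up. Guide rails along y with lips over the carriage's edges let the carriage slide along y only (3 mm play sideways and up). Stops let the carriage's origin run from y = -126 mm (fully out) to +52 mm (fully home). Clear hood over y = 0 to 169 mm, see point hood.
- hood (a point): Middle of the hood's front edge (a dark wooden strip at the case's y = 0), on its underside 107 mm above the table; the hood's top is at 113 mm. Clear plastic roof and side walls, closed at the back, open towards the case's -y.
- carriage: Grey board, 288 (x) by 210 (y) by 18 mm, 0.5 kg, loose between the rails, with six spindles and a handle. Origin: centre of its underside, 12 mm above the table; axes parallel to the case's, y points into the hood. It slides with ordinary friction (2 to 8 N) and stays where it is left. It starts partly or wholly under the hood.
- handle (a point): Middle of the top edge of the carriage's handle: an upright dark wooden plate, 40 mm wide (x), 20 mm thick (y), standing 75 mm above the carriage's upper face at its end away from the hood (carriage y = -92 mm, 93 mm above its underside). It always stays at least 30 mm clear of the hood.
- spindle1: Upright steel D-spindle at x = -88, y = -27 mm of the carriage. Diameter 16 mm, one flat 4.5 mm from the axis on its own +x side; 35 mm tall, the top 7 mm tapering to 60 percent. Origin: on its axis at the carriage's upper face, where a stand's underside comes to rest. Turns stiffly (0.06 N m, up to 1.2 rad); starts within 0.7 rad of the carriage's x axis.
- spindle2: Upright steel D-spindle at x = 0, y = -27 mm of the carriage. Diameter 16 mm, one flat 4.5 mm from the axis on its own +x side; 35 mm tall, the top 7 mm tapering to 60 percent. Origin: on its axis at the carriage's upper face, where a stand's underside comes to rest. Turns stiffly (0.06 N m, up to 1.2 rad); starts within 0.7 rad of the carriage's x axis.
- spindle3: Upright steel D-spindle at x = 88, y = -27 mm of the carriage. Diameter 16 mm, one flat 4.5 mm from the axis on its own +x side; 35 mm tall, the top 7 mm tapering to 60 percent. Origin: on its axis at the carriage's upper face, where a stand's underside comes to rest. Turns stiffly (0.06 N m, up to 1.2 rad); starts within 0.7 rad of the carriage's x axis.
- spindle4: Upright steel D-spindle at x = -88, y = 61 mm of the carriage. Diameter 16 mm, one flat 4.5 mm from the axis on its own +x side; 35 mm tall, the top 7 mm tapering to 60 percent. Origin: on its axis at the carriage's upper face, where a stand's underside comes to rest. Turns stiffly (0.06 N m, up to 1.2 rad); starts within 0.7 rad of the carriage's x axis.
- spindle5: Upright steel D-spindle at x = 0, y = 61 mm of the carriage. Diameter 16 mm, one flat 4.5 mm from the axis on its own +x side; 35 mm tall, the top 7 mm tapering to 60 percent. Origin: on its axis at the carriage's upper face, where a stand's underside comes to rest. Turns stiffly (0.06 N m, up to 1.2 rad); starts within 0.7 rad of the carriage's x axis.
- spindle6: Upright steel D-spindle at x = 88, y = 61 mm of the carriage. Diameter 16 mm, one flat 4.5 mm from the axis on its own +x side; 35 mm tall, the top 7 mm tapering to 60 percent. Origin: on its axis at the carriage's upper face, where a stand's underside comes to rest. Turns stiffly (0.06 N m, up to 1.2 rad); starts within 0.7 rad of the carriage's x axis.
- stand1: White-lacquered bracelet stand, all alike (4 or 5; None if absent), 70 g: column 34 by 34 mm, 60 mm tall overall, on a foot 12 mm thick that reaches 30 mm from the axis, but 24 mm on its +x side. D-bore right through: radius 9.2 mm, flat 5.7 mm from the axis on the +x side; fits a spindle with x axes within 11 degrees. Origin: centre of the underside; x, y square to the column.
- stand2: White-lacquered bracelet stand, all alike (4 or 5; None if absent), 70 g: column 34 by 34 mm, 60 mm tall overall, on a foot 12 mm thick that reaches 30 mm from the axis, but 24 mm on its +x side. D-bore right through: radius 9.2 mm, flat 5.7 mm from the axis on the +x side; fits a spindle with x axes within 11 degrees. Origin: centre of the underside; x, y square to the column.
- stand3: White-lacquered bracelet stand, all alike (4 or 5; None if absent), 70 g: column 34 by 34 mm, 60 mm tall overall, on a foot 12 mm thick that reaches 30 mm from the axis, but 24 mm on its +x side. D-bore right through: radius 9.2 mm, flat 5.7 mm from the axis on the +x side; fits a spindle with x axes within 11 degrees. Origin: centre of the underside; x, y square to the column.
- stand4: White-lacquered bracelet stand, all alike (4 or 5; None if absent), 70 g: column 34 by 34 mm, 60 mm tall overall, on a foot 12 mm thick that reaches 30 mm from the axis, but 24 mm on its +x side. D-bore right through: radius 9.2 mm, flat 5.7 mm from the axis on the +x side; fits a spindle with x axes within 11 degrees. Origin: centre of the underside; x, y square to the column.
- stand5: White-lacquered bracelet stand, all alike (4 or 5; None if absent), 70 g: column 34 by 34 mm, 60 mm tall overall, on a foot 12 mm thick that reaches 30 mm from the axis, but 24 mm on its +x side. D-bore right through: radius 9.2 mm, flat 5.7 mm from the axis on the +x side; fits a spindle with x axes within 11 degrees. Origin: centre of the underside; x, y square to the column.
- coaster: Bystander: small cork disc, 40 mm across, 8 mm high, among the stands. Not part of the job.
- tape: Bystander: cardboard ring, 90 mm across, 48 mm high. Not part of the job.
- jar: Bystander: amber glass jar, 50 mm across, 70 mm high. Not part of the job.
- carton: Bystander: small cardboard box, 60 by 80 by 50 mm. Not part of the job.
- driver: Bystander: screwdriver, 180 mm long. Not part of the job.
Not all that is in view belongs to the job. What is shaped like the stand5 but turquoise is not meant.

How it is judged:
By the outcome, as a careful person would: the job done as asked, in the order asked, and still so for the second after the job is handed in, with the robot touching nothing.
Of stand1, stand2, stand3, stand4, stand5 only 4 to 5 are there at a start; the rules pass over those that are not, and their reading is None.
At some moment in a run one of stand1, stand2, stand3, stand4, stand5 may be knocked a few centimetres aside while the robot is not near it.
It also fails if it takes over 210 s, if anything falls off the work surface, if the arm or the gripper's body presses on something with over 40 N, if the wrist force passes 120 N, or if a joint passes its speed limit or range.

## Working session

There is one attempt and no reset: what is moved stays moved. The work goes in short steps, Python scripts to look and compute and a shell command to move; the robot and the scene stay as the last step left them, time stands still between calls to the robot, and variables do not carry over. Pictures are saved under pics/ and viewed, and the job is handed in when it is done.

```bash
ls -la; mkdir -p pics
python3 - <<'E'
from cell import manip
import cv2
print(manip.sense())
for n in ["top","side","wrist"]:
    p=manip.read_camera(n); cv2.imwrite(f"pics/{n}0.png",p["image"][:,:,::-1]); print(n,p["fx"],p["cx"],p["cy"],p["world_to_cam"].round(3).tolist() if hasattr(p["world_to_cam"],'round') else p["world_to_cam"])
E
```

```text
total 12
drwxr-xr-x  3 agent agent 4096 Dec  7 16:13 .
drwxr-xr-x 23 root  root  4096 Dec  7 16:13 ..
drwxr-xr-x  2 agent agent 4096 Dec  7 16:13 pics
{'time_s': 0.0, 'joints': array([ 9.63714839e-01,  2.91293395e-01, -1.54115392e-01,  1.12669037e+00,
       -5.59343859e-06,  1.43148587e+00]), 'dq': array([-1.67662894e-04,  8.41887989e-05,  1.44366893e-03, -9.15960537e-07,
       -1.51945843e-03, -2.63950550e-04]), 'effort': array([ 1.54772606e-03, -5.37146151e+01,  3.31367397e+01,  1.61311944e-02,
        6.98733189e-06, -1.13528651e-05]), 'position': array([236.60492594, 468.43011777, 404.12942058]), 'ee_rot': array([-1.39543684, -0.85721531,  0.85916674]), 'wrist_force': array([ 0.51548212, -0.32314345,  0.09706025]), 'wrist_torque': array([-0.03743501, -0.00418652,  0.01685514]), 'width': 85.50287788904694}
top 512.4924349439952 318.1409865290335 236.04736281324088 [[-0.025, -1.0, 0.002, -80.427], [-0.994, 0.025, -0.109, 453.101], [0.109, -0.005, -0.994, 1336.388], [0.0, 0.0, 0.0, 1.0]]
side 436.7199803519559 318.14833814786607 239.61799800375002 [[0.702, -0.712, 0.013, -380.416], [-0.466, -0.473, -0.748, 256.937], [0.538, 0.519, -0.664, 774.598], [0.0, 0.0, 0.0, 1.0]]
wrist 415.0688806012469 327.5239849330593 235.7177413763337 [[0.451, 0.893, -0.001, -525.958], [0.843, -0.425, 0.329, -42.977], [0.293, -0.149, -0.944, 381.497], [0.0, 0.0, 0.0, 1.0]]
```

View images.

View pics/top0.png

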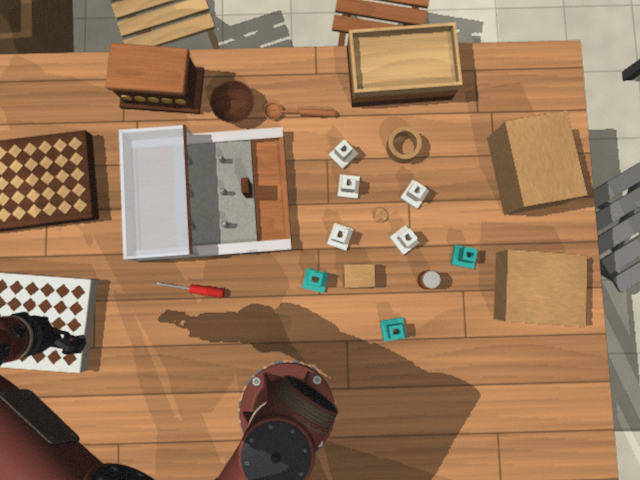

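View pics/side0.png

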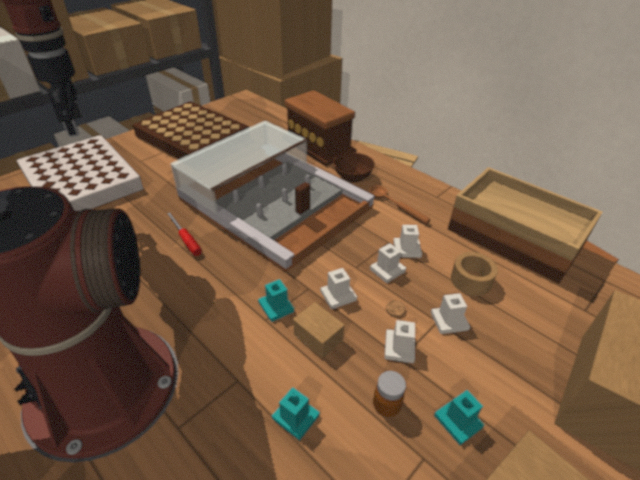

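View pics/wrist0.png

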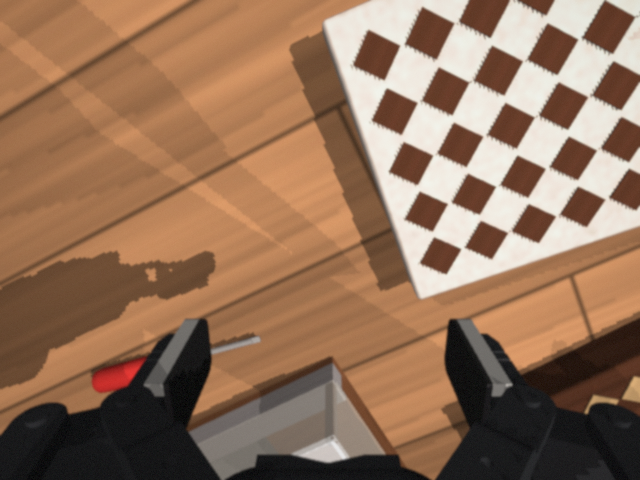

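```bash
cat > h.py <<'E'
from cell import manip
import numpy as np, cv2, sys
from scipy.spatial.transform import Rotation as R
def cam(n,save=None):
    p=manip.read_camera(n)
    if save: cv2.imwrite(f"pics/{save}.png",p["image"][:,:,::-1])
    return p
def to_world(p,r,c,depth=None,z=None):
    W=np.array(p["world_to_cam"]); Rm=W[:3,:3]; t=W[:3,3]
    ray=np.array([(c-p["cx"])/p["fx"],(r-p["cy"])/p["fy"],1.0])
    o=-Rm.T@t; d=Rm.T@ray
    if z is not None: return o+d*((z-o[2])/d[2])
    if depth is None: depth=p["depth"][int(round(r)),int(round(c))]
    return o+d*depth
def to_pix(p,X):
    W=np.array(p["world_to_cam"]); q=W[:3,:3]@np.asarray(X,float)+W[:3,3]
    return q[1]/q[2]*p["fy"]+p["cy"], q[0]/q[2]*p["fx"]+p["cx"]
def cloud(p):
    W=np.array(p["world_to_cam"]); Rm=W[:3,:3]; t=W[:3,3]
    rr,cc=np.mgrid[0:480,0:640]; d=p["depth"]
    q=np.stack([(cc-p["cx"])/p["fx"]*d,(rr-p["cy"])/p["fy"]*d,d],-1)
    w=(q-t)@Rm; w[d<=0]=np.nan
    return w
def pose():
    s=manip.sense(); return np.array(s["position"]),R.from_rotvec(s["ee_rot"]),s
def down(yaw):
    "tool x (jaw) at yaw, y down"
    x=np.array([np.cos(yaw),np.sin(yaw),0]); y=np.array([0,0,-1.]); return R.from_matrix(np.stack([x,y,np.cross(x,y)],1))
def delta(gp,yaw,q=None):
    "units for grasp point gp (world), jaw yaw (nearest mod 180)"
    P,Q,s=pose()
    xj=Q.as_matrix()[:,0]; cur=np.arctan2(xj[1],xj[0])
    best=None
    for k in (-2,-1,0,1,2):
        y=yaw+k*np.pi
        if best is None or abs(y-cur)<abs(best-cur): best=y
    T=down(best); tcp=np.asarray(gp,float)+[0,0,155]
    sh=Q.inv().apply(tcp-P)/30; rv=np.degrees((Q.inv()*T).as_rotvec())/10
    print("cur grasp pt",(P+Q.apply([0,155,0])).round(1),"curyaw",round(np.degrees(cur),1),"tgt yaw",round(np.degrees(best),1),"j",np.round(s["joints"],2))
    print("ROW",sh.round(3).tolist(),rv.round(3).tolist())
E
python3 - <<'E'
from h import *
p=cam("top"); w=cloud(p)
P,Q,s=pose(); print(Q.as_matrix().round(3))
for n in ["handle","spindle1","stand1","case","carriage","coaster","tape","jar","carton","driver"]:
    for d in manip.spot_in(n,p):
        r,c=d["position"]; print(n,round(d["p"],2),round(r),round(c),to_world(p,r,c).round(0))
E
```

```text
[[ 0.451 -0.    -0.893]
 [ 0.893 -0.001  0.451]
 [-0.001 -1.     0.   ]]
handle 0.57 191 224 [570. 151.  63.]
spindle1 0.47 193 222 [566. 156.  59.]
stand1 0.96 155 342 [ 660. -159.   61.]
stand1 0.92 279 319 [336. -90.  58.]
stand1 0.85 258 468 [ 381. -476.   58.]
stand1 0.79 236 340 [ 451. -151.    3.]
stand1 0.77 187 349 [ 575. -176.   59.]
stand1 0.64 328 392 [ 208. -273.   58.]
stand1 0.59 196 418 [ 546. -355.   56.]
stand1 0.25 195 177 [554. 259. 112.]
case 0.82 195 178 [553. 258. 111.]
carriage 0.75 194 220 [571. 167.  28.]
coaster 0.56 214 382 [ 508. -266.    7.]
coaster 0.34 193 228 [572. 148.  27.]
tape 0.96 132 401 [ 724. -322.   39.]
tape 0.53 187 349 [ 575. -176.   59.]
jar 0.67 282 429 [ 321. -371.   70.]
jar 0.62 194 224 [566. 151.  51.]
jar 0.46 154 343 [ 663. -163.   56.]
carton 0.81 274 362 [ 346. -202.   51.]
carton 0.71 193 221 [566. 160.  59.]
driver 0.76 291 206 [312. 206.  26.]
```

Run:
```python
from h import *
p=cam("top")
im=p["image"][110:280,100:310,::-1]; im=cv2.resize(im,None,fx=3.5,fy=3.5,interpolation=cv2.INTER_CUBIC); cv2.imwrite("pics/casez.png",im)
w=cloud(p)
# handle: points z 95-110
m=(w[...,2]>85)&(w[...,2]<109)
m[:, :205]=False; m[:,280:]=False; m[:130]=False; m[260:]=False
rr,cc=np.where(m); print(len(rr)); 
for r,c in zip(rr,cc): print(r,c,w[r,c].round(0)) if len(rr)<60 else None
print(w[m].mean(0), np.nanmin(w[m],0),np.nanmax(w[m],0))
```

```text
140
[575.06860862  89.98337561 102.74806797] [555.83201855  80.17243437  86.45664191] [595.64617656 100.73619294 108.96008076]
```

View pics/casez.png

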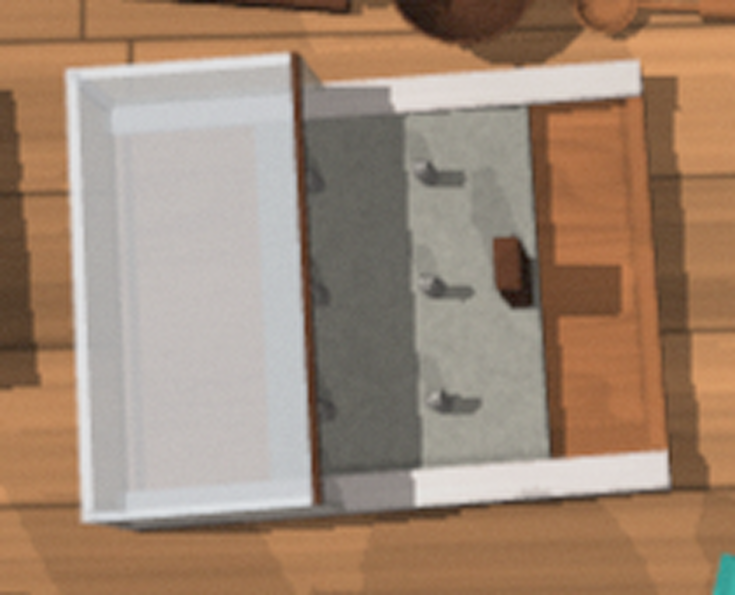

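Run:
```python
from h import *
p=cam("top")
f=lambda u,v,z: to_world(p,110+(v-1.25)/3.5,100+(u-1.25)/3.5,z=z)
a=f(295,55,113);b=f(315,503,113); print(a,b,np.linalg.norm(a-b),np.degrees(np.arctan2((a-b)[1],(a-b)[0])))
a2=f(638,62,60);b2=f(667,485,60); print(a2,b2,np.linalg.norm(a2-b2),np.degrees(np.arctan2((a2-b2)[1],(a2-b2)[0])))
# hood strip by depth
w=cloud(p)
m=(w[...,2]>109)&(w[...,2]<118); m[:,:115]=0;m[:,300:]=0;m[:115]=0;m[265:]=0
print(np.nanmin(w[m],0),np.nanmax(w[m],0))
mm=m.copy()
# right boundary per row
pts=[w[r,np.where(m[r])[0].max()] for r in range(128,250) if m[r].any()]
pts=np.array(pts); k=np.polyfit(pts[:,0],pts[:,1],1); print(k,np.degrees(np.arctan(k[0])), np.std(pts[:,1]-np.polyval(k,pts[:,0])), pts[[0,-1]])
```

```text
[732.72052289 242.42951305 113.        ] [406.22349341 227.3066953  113.        ] 326.8470741454148 2.6519530277144625
[738.90649392  -3.11914196  60.        ] [417.32429879 -18.81269461  60.        ] 321.9648984368086 2.793878381756478
[396.17416112  84.09434824 109.00249909] [734.84361427 407.93104497 117.99542636]
[4.80260329e-02 2.02058222e+02] 2.749576324837522 17.941483102098342 [[725.38748754 239.42230827 114.04197212]
 [416.77336907 223.49532746 114.95317268]]
```

Run:
```python
from h import *
delta([575,90,170],np.radians(92.7))
delta([575,90,90],np.radians(92.7))
```

```text
cur grasp pt [236.7 468.6 249.7] curyaw 63.2 tgt yaw 92.7 j [ 0.96  0.29 -0.15  1.13  0.    1.43]
ROW [-6.179, 2.656, -15.755] [-0.0, -2.95, 0.0]
cur grasp pt [236.7 468.6 249.7] curyaw 63.2 tgt yaw 92.7 j [ 0.96  0.29 -0.15  1.13  0.    1.43]
ROW [-6.179, 5.323, -15.755] [-0.0, -2.95, 0.0]
```

```bash
python3 -m jog '[[[-6.18,2.4,-15.76,0,-2.95,0,1],[-6.18,2.4,-15.76,0,-2.95,0,1],[-6.18,2.4,-15.76,0,-2.95,0,1],[-6.18,2.4,-15.76,0,-2.95,0,1],[-6.18,2.4,-15.76,0,-2.95,0,1],[-6.18,2.4,-15.76,0,-2.95,0,1],[-6.18,2.4,-15.76,0,-2.95,0,1],[-6.18,2.4,-15.76,0,-2.95,0,1],[-6.18,2.4,-15.76,0,-2.95,0,1],[-6.18,2.4,-15.76,0,-2.95,0,1],[-6.18,2.4,-15.76,0,-2.95,0,1],[-6.18,2.4,-15.76,0,-2.95,0,1]]]'
python3 - <<'E'
from h import *
p=cam("wrist","w1")
delta([575,90,90],np.radians(92.7))
print(to_pix(p,[575,90,105]))
E
```

```text
time_s: 2.3
position: [574.5, 90.9, 333.0]
ee_rot: [-1.186, -1.245, 1.245]
wrist_force: [0.4, 0.8, -0.4]
width: 85.6
cur grasp pt [574.6  90.9 178.1] curyaw 92.8 tgt yaw 92.7 j [ 0.03  0.44 -0.12  1.01  0.   -0.02]
ROW [-0.032, 2.936, -0.011] [0.002, 0.008, 0.001]
(np.float64(264.4485771877328), np.float64(323.0714827800956))
```

View pics/w1.png

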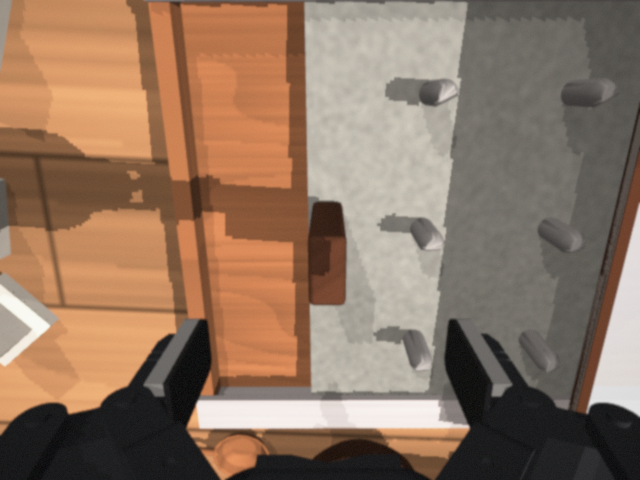

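```bash
python3 - <<'E'
from h import *
p=cam("wrist"); w=cloud(p)
m=(w[...,2]>95)&(w[...,2]<115); m[:,:290]=0;m[:,370:]=0; m[:180]=0; m[320:]=0
print(m.sum(), np.nanmin(w[m],0),np.nanmax(w[m],0), np.nanmean(w[m],0))
E
python3 -m jog '[[[-0.03,2.94,-0.01,0,0,0,1],[-0.03,2.94,-0.01,0,0,0,1],[-0.03,2.94,-0.01,0,0,0,0.6],[-0.03,2.94,-0.01,0,0,0,0],[-0.03,2.94,-0.01,0,0,0,0],[-0.03,2.94,-0.01,0,0,0,0],[-0.03,2.94,-0.01,0,0,0,0],[-0.03,2.94,-0.01,0,0,0,0]]]'
```

```text
2785 [558.643647    81.33999345  95.09789054] [599.11432919 102.6986478  107.73680459] [576.54509514  91.97279518 104.93259212]
time_s: 3.4
position: [576.1, 89.3, 246.0]
ee_rot: [-1.188, -1.246, 1.242]
wrist_force: [-0.9, 2.3, 6.4]
width: 18.9
```

```bash
python3 -m jog '[[[-0.5,0,0,0,0,0,0],[-1.2,0,0,0,0,0,0],[-1.9,0,0,0,0,0,0],[-2.3,0,0,0,0,0,0],[-2.4,0,0,0,0,0,0],[-2.4,0,0,0,0,0,0]]]'
python3 -m jog '[[[-0.1,0,0,0,0,0,0],[-0.1,0,0,0,0,0,0]]]'
python3 -m jog '[[[-0.1,0,0,0,0,0,0],[-0.1,0,0,0,0,0,0]]]'
```

```text
time_s: 4.15
position: [579.5, 17.1, 246.0]
ee_rot: [-1.188, -1.246, 1.242]
wrist_force: [0.2, 1.3, 5.2]
width: 19.4
time_s: 4.4
position: [579.6, 14.6, 246.0]
ee_rot: [-1.187, -1.247, 1.242]
wrist_force: [0.6, 5.2, 5.9]
width: 19.0
time_s: 4.65
position: [579.7, 12.3, 246.1]
ee_rot: [-1.186, -1.248, 1.241]
wrist_force: [-0.9, 9.6, 8.2]
width: 19.2
```

```bash
python3 -m jog '[[[-0.1,0,0,0,0,0,0],[-0.1,0,0,0,0,0,0]]]'
python3 -m jog '[[[-0.1,0,0,0,0,0,0],[-0.1,0,0,0,0,0,0]]]'
```

```text
time_s: 4.9
position: [579.7, 10.9, 246.1]
ee_rot: [-1.181, -1.252, 1.238]
wrist_force: [-0.4, 19.2, 9.8]
width: 19.4
time_s: 5.15
position: [579.7, 9.9, 246.1]
ee_rot: [-1.177, -1.256, 1.235]
wrist_force: [0.1, 33.3, 9.9]
width: 19.3
```

```bash
python3 -m jog '[[[0.1,0,0,0,0,0,0],[0.1,0,0,0,0,0,0.5],[0.1,0,0,0,0,0,0.6],[0.1,0,0,0,0,0,0.6],[0.1,-1,0,0,0,0,0.7],[0.1,-4,0,0,0,0,1],[0.1,-6,0,0,0,0,1],[0.1,-6,0,0,0,0,1],[0.1,-6,0,0,0,0,1]]]'
python3 - <<'E'
from h import *
p=cam("wrist","w2"); w=cloud(p)
m=(w[...,2]>100)&(w[...,2]<108)
print(m.sum(), np.nanmedian(w[m],0))
p=cam("top","t2")
im=p["image"][110:280,100:310,::-1]; im=cv2.resize(im,None,fx=3.5,fy=3.5,interpolation=cv2.INTER_CUBIC); cv2.imwrite("pics/casez2.png",im)
delta([575,-60,330],np.radians(92.7))
E
```

```text
time_s: 6.28
position: [579.8, 7.8, 426.6]
ee_rot: [-1.19, -1.246, 1.242]
wrist_force: [-0.0, 0.0, -0.4]
width: 85.0
1579 [583.6790218   15.74939194 105.47213194]
cur grasp pt [579.    7.9 268.7] curyaw 92.7 tgt yaw 92.7 j [-0.11  0.39  0.04  1.22 -0.   -0.16]
ROW [-2.254, -2.044, 0.244] [-0.005, -0.003, 0.0]
```

View pics/w2.png

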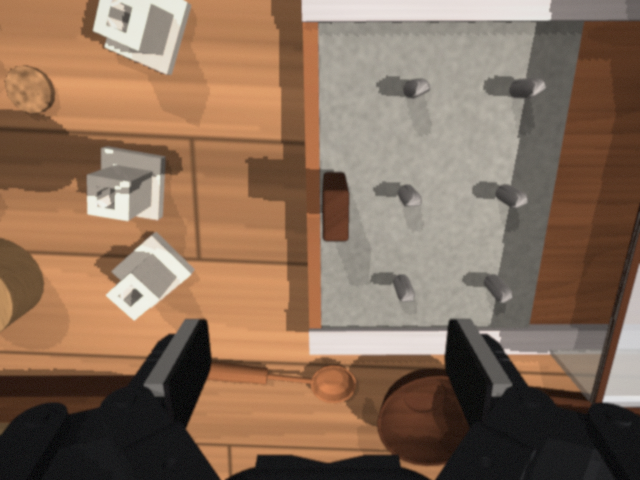

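View pics/t2.png

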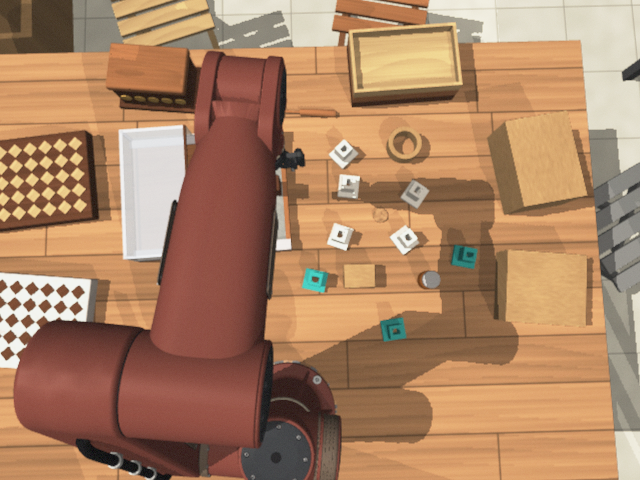

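Run:
```python
from h import *
p=cam("wrist")
W=np.array(p["world_to_cam"]); P,Q,s=pose(); o=-W[:3,:3].T@W[:3,3]
print("cam in tool",Q.inv().apply(o-P),"dir",Q.inv().apply(W[2,:3]))
y=2.72; c,sn=np.cos(np.radians(y)),np.sin(np.radians(y))
# carriage origin from handle
h=np.array([583.7,15.7]); Rz=np.array([[c,-sn],[sn,c]]); 
O=h-Rz@np.array([0,-92]); print("carr origin",O)
im=p["image"][:,:,::-1]
tiles=[]
for i,(x,yy) in enumerate([(-88,-27),(0,-27),(88,-27),(-88,61),(0,61),(88,61)]):
    X=O+Rz@np.array([x,yy]); r,cc=to_pix(p,[X[0],X[1],65]); print(i+1,X.round(1),round(r),round(cc))
    r,cc=int(r),int(cc); t=im[r-28:r+28,cc-28:cc+28]; tiles.append(cv2.resize(t,(250,250),interpolation=cv2.INTER_CUBIC))
cv2.imwrite("pics/sp.png",np.vstack([np.hstack(tiles[:3]),np.hstack(tiles[3:])]))
```

```text
cam in tool [ 1.12640416 29.60990976 84.09741742] dir [ 4.44775310e-04  9.43951427e-01 -3.30084089e-01]
carr origin [579.33412839 107.59635012]
1 [492.7  76.5] 93 422
2 [580.6  80.6] 207 414
3 [668.5  84.8] 303 408
4 [488.5 164.4] 93 540
5 [576.4 168.5] 207 522
6 [664.3 172.7] 303 507
```

View pics/sp.png

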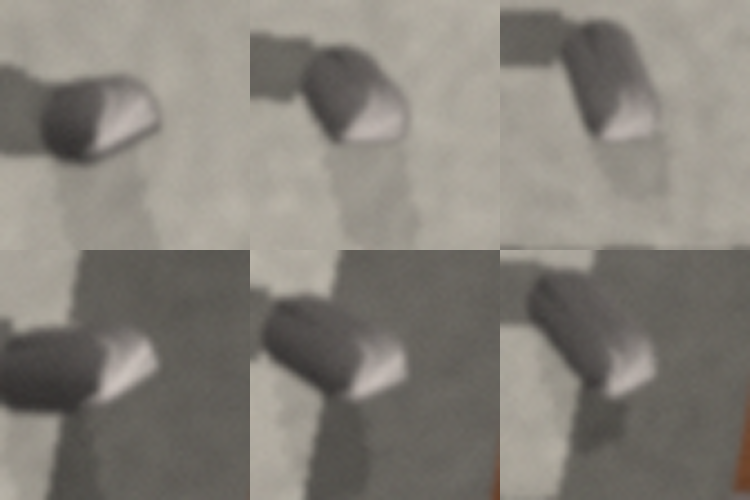

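Run:
```python
from h import *
delta([560,-250,285],np.radians(90))
```

```text
cur grasp pt [578.6   8.  268.1] curyaw 92.7 tgt yaw 90.0 j [-0.11  0.39  0.04  1.22 -0.   -0.16]
ROW [-8.56, -0.564, 1.034] [-0.012, 0.268, 0.001]
```

```bash
python3 -m jog '[[[-8.56,-0.6,1.03,0,0.27,0,1],[-8.56,-0.6,1.03,0,0.27,0,1],[-8.56,-0.6,1.03,0,0.27,0,1],[-8.56,-0.6,1.03,0,0.27,0,1],[-8.56,-0.6,1.03,0,0.27,0,1],[-8.56,-0.6,1.03,0,0.27,0,1],[-8.56,-0.6,1.03,0,0.27,0,1]]]'
python3 - <<'E'
from h import *
p=cam("wrist","w3"); w=cloud(p)
np.savez("w3.npz",**{k:np.array(v) for k,v in p.items()})
for d in manip.spot_in("stand1",p):
    r,c=d["position"]; print(round(d["p"],2),round(r),round(c),to_world(p,r,c).round(0))
print(np.nanmedian(w[200:260,300:340,2]))
E
```

```text
time_s: 7.3
position: [560.6, -248.5, 441.9]
ee_rot: [-1.207, -1.21, 1.21]
wrist_force: [0.5, 0.6, -0.3]
width: 85.5
0.66 184 218 [ 552. -342.   59.]
0.62 211 397 [ 576. -185.   60.]
0.59 50 243 [ 446. -313.   59.]
0.59 63 440 [ 455. -159.   61.]
0.58 295 407 [ 662. -170.   50.]
0.6635252870827948
```

View pics/w3.png

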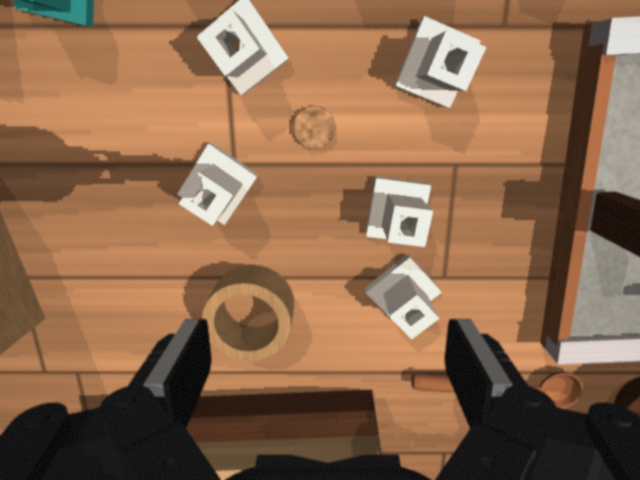

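```bash
cat > st.py <<'E'
from h import *
from scipy.optimize import minimize
def whitemask(im):
    hsv=cv2.cvtColor(im,cv2.COLOR_RGB2HSV)
    return ((hsv[...,1]<60)&(hsv[...,2]>75)).astype(np.uint8)
FOOT=np.array([[-30,-30],[24,-30],[24,30],[-30,30]],float); COL=17*np.array([[-1,-1],[1,-1],[1,1],[-1,1]],float)
def pix(p,X):
    W=np.array(p["world_to_cam"]); q=X@W[:3,:3].T+W[:3,3]
    return np.stack([q[:,0]/q[:,2]*p["fx"]+p["cx"],q[:,1]/q[:,2]*p["fy"]+p["cy"]],1)
def corners(poly,z,x,y,a):
    c,s=np.cos(a),np.sin(a); q=poly@np.array([[c,s],[-s,c]])+[x,y]
    return np.column_stack([q,np.full(len(q),z)])
def render(p,par,z0,shape=(480,640),S=4):
    m=np.zeros(shape,np.uint8)
    for poly,za,zb in ((FOOT,0,12),(COL,12,60)):
        X=np.vstack([corners(poly,z0+za,*par),corners(poly,z0+zb,*par)])
        h=cv2.convexHull(pix(p,X).astype(np.float32))
        cv2.fillConvexPoly(m,np.round(h*16).astype(np.int32),1,shift=4)
    return m
def fit(p,x0,y0,z0=0):
    wm=whitemask(p["image"])
    r,c=to_pix(p,[x0,y0,z0+20]); r,c=int(r),int(c); 
    roi=np.zeros_like(wm); roi[max(0,r-75):r+75,max(0,c-75):c+75]=1
    # keep component overlapping start
    n,l=cv2.connectedComponents(wm*roi); k=render(p,(x0,y0,0),z0)
    ids=[i for i in range(1,n) if ((l==i)&(k>0)).sum()>30]
    t=np.isin(l,ids).astype(np.uint8); t=cv2.morphologyEx(t,cv2.MORPH_CLOSE,np.ones((7,7)))
    def cost(q):
        m=render(p,(q[0],q[1],q[2]/20),z0); return -(m&t).sum()/max(1,(m|t).sum())
    res=[]
    for a in np.arange(-180,180,30):
        o=minimize(cost,[x0,y0,np.radians(a)*20],method="Nelder-Mead",options=dict(initial_simplex=np.array([[x0,y0,np.radians(a)*20]]+[[x0+8,y0,np.radians(a)*20],[x0,y0+8,np.radians(a)*20],[x0,y0,np.radians(a+12)*20]]),xatol=.05,fatol=1e-4))
        res.append((-o.fun,o.x[0],o.x[1],(np.degrees(o.x[2]/20)+180)%360-180))
    res.sort(reverse=True); out=[]
    for q in res:
        if all(abs((q[3]-u[3]+180)%360-180)>20 for u in out): out.append(q)
    return out[:4],t
E
python3 - <<'E'
from st import *
p={k:(v if v.ndim else v.item()) for k,v in np.load("w3.npz").items()}
vis=p["image"][:,:,::-1].copy()
for n,(x,y) in dict(A=(660,-168),B=(576,-183),C=(550,-342),D=(444,-313),E=(453,-157)).items():
    o,t=fit(p,x,y)
    print(n,[tuple(np.round(q,3 if 0 else 2)) for q in o])
    q=o[0]; par=(q[1],q[2],np.radians(q[3]))
    for poly,z in ((FOOT,0),(FOOT,12),(COL,60)): cv2.polylines(vis,[np.round(pix(p,corners(poly,z,*par))*16).astype(np.int32)],True,(0,0,255),1,shift=4)
    a=par[2]
    f=np.array([[5.7,-7.2],[5.7,7.2]]); th=np.linspace(np.arccos(5.7/9.2),2*np.pi-np.arccos(5.7/9.2),20); D=9.2*np.stack([np.cos(th),np.sin(th)],1)
    cv2.polylines(vis,[np.round(pix(p,corners(D,60,*par))*16).astype(np.int32)],True,(0,200,0),1,shift=4)
cv2.imwrite("pics/fit.png",cv2.resize(vis[0:345,170:500],None,fx=1.7,fy=1.7,interpolation=cv2.INTER_CUBIC))
E
```

```text
A [(np.float64(-0.0), np.float64(606.67), np.float64(-136.0), np.float64(118.0)), (np.float64(-0.0), np.float64(606.67), np.float64(-136.0), np.float64(28.0)), (np.float64(-0.0), np.float64(606.67), np.float64(-138.67), np.float64(166.0)), (np.float64(-0.0), np.float64(606.67), np.float64(-138.67), np.float64(76.0))]
B [(np.float64(-0.0), np.float64(522.67), np.float64(-164.33), np.float64(16.0)), (np.float64(-0.0), np.float64(522.67), np.float64(-172.33), np.float64(-16.0)), (np.float64(-0.0), np.float64(522.67), np.float64(-172.33), np.float64(-106.0)), (np.float64(-0.0), np.float64(522.67), np.float64(-172.33), np.float64(-178.0))]
C [(np.float64(-0.0), np.float64(507.33), np.float64(-312.67), np.float64(-118.0)), (np.float64(-0.0), np.float64(496.67), np.float64(-312.67), np.float64(136.0)), (np.float64(-0.0), np.float64(496.67), np.float64(-312.67), np.float64(106.0)), (np.float64(-0.0), np.float64(496.67), np.float64(-312.67), np.float64(46.0))]
D [(np.float64(-0.0), np.float64(494.67), np.float64(-283.67), np.float64(130.0)), (np.float64(-0.0), np.float64(465.33), np.float64(-251.67), np.float64(162.0)), (np.float64(-0.0), np.float64(465.33), np.float64(-251.67), np.float64(72.0)), (np.float64(-0.0), np.float64(465.33), np.float64(-251.67), np.float64(-4.0))]
E [(np.float64(-0.0), np.float64(503.67), np.float64(-229.89), np.float64(52.67)), (np.float64(-0.0), np.float64(503.67), np.float64(-229.89), np.float64(22.67)), (np.float64(-0.0), np.float64(503.67), np.float64(-229.89), np.float64(-7.33)), (np.float64(-0.0), np.float64(503.67), np.float64(-229.89), np.float64(-37.33))]st.py:29: RuntimeWarning: overflow encountered in scalar negative
  m=render(p,(q[0],q[1],q[2]/20),z0); return -(m&t).sum()/max(1,(m|t).sum())
```

View pics/fit.png

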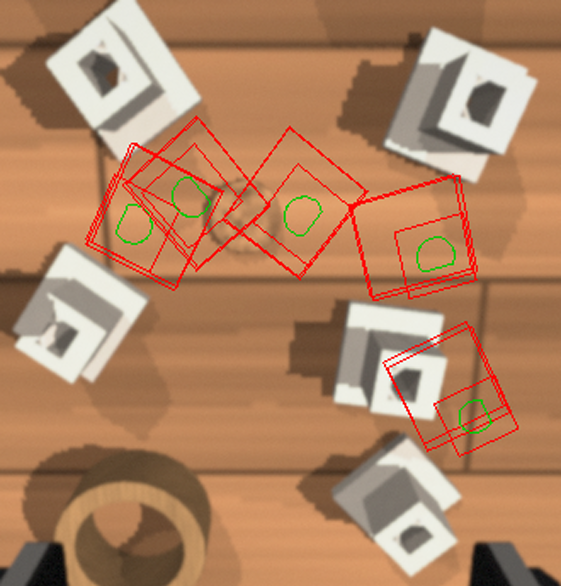

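```bash
sed -i 's/return -(m&t).sum()\/max(1,(m|t).sum())/return -float(np.count_nonzero(m\&t))\/max(1,np.count_nonzero(m|t))/' st.py
sed -i 's/    def cost(q):/    cs,_=cv2.findContours(t,cv2.RETR_EXTERNAL,cv2.CHAIN_APPROX_NONE); cv2.drawContours(t,cs,-1,1,-1)\n    def cost(q):/' st.py
cat > draw.py <<'E'
from st import *
th=np.linspace(np.arccos(5.7/9.2),2*np.pi-np.arccos(5.7/9.2),20); D=9.2*np.stack([np.cos(th),np.sin(th)],1)
def draw(p,vis,par,z0=0):
    for poly,z in ((FOOT,0),(FOOT,12),(COL,60)): cv2.polylines(vis,[np.round(pix(p,corners(poly,z0+z,*par))*16).astype(np.int32)],True,(0,0,255),1,shift=4)
    cv2.polylines(vis,[np.round(pix(p,corners(D,z0+60,*par))*16).astype(np.int32)],True,(0,200,0),1,shift=4)
E
cat > f3.py <<'E'
from draw import *
p={k:(v if v.ndim else v.item()) for k,v in np.load("w3.npz").items()}
vis=p["image"][:,:,::-1].copy()
for n,(x,y) in dict(A=(660,-168),B=(576,-183),C=(550,-342),D=(444,-313),E=(453,-157)).items():
    o,t=fit(p,x,y)
    print(n,[list(map(float,np.round(q,2))) for q in o])
    q=o[0]; draw(p,vis,(q[1],q[2],np.radians(q[3])))
cv2.imwrite("pics/fit2.png",cv2.resize(vis[0:345,170:500],None,fx=1.7,fy=1.7,interpolation=cv2.INTER_CUBIC))
E
python3 f3.py
```

```text
A [[0.98, 681.64, -162.98, 42.51], [0.94, 677.55, -166.57, -136.23], [0.93, 681.91, -163.56, -45.9], [0.91, 680.82, -163.0, 131.94]]
B [[0.97, 589.55, -173.01, 83.04], [0.92, 589.38, -178.34, -97.87], [0.92, 590.32, -173.26, -7.47], [0.89, 588.64, -173.12, 174.28]]
C [[0.98, 565.03, -353.44, 54.98], [0.95, 561.75, -357.98, -124.7], [0.89, 564.82, -354.57, -36.37], [0.86, 561.74, -353.42, 137.83]]
D [[0.99, 440.25, -324.55, -54.82], [0.98, 437.0, -319.78, 125.75], [0.9, 437.9, -321.69, -144.85], [0.86, 441.12, -321.33, 30.98]]
E [[0.98, 453.11, -146.09, 68.42], [0.93, 451.14, -150.86, -110.59], [0.91, 451.11, -145.35, 157.09], [0.89, 453.57, -146.22, -21.44]]
```

View pics/fit2.png

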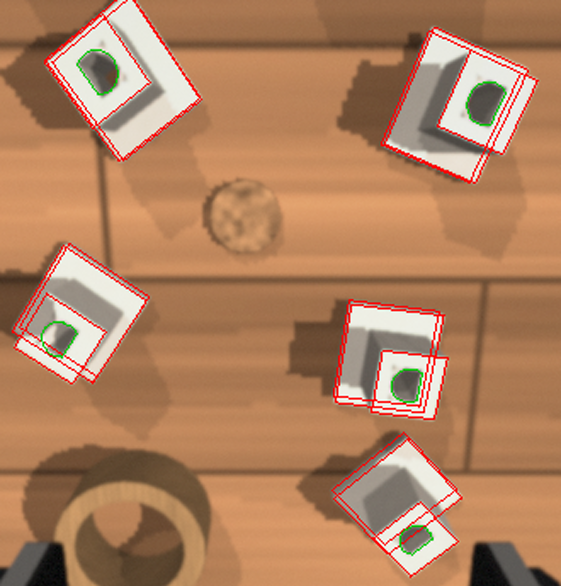

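Run:
```python
from h import *
delta([612,122,200],np.radians(92.7))
```

```text
cur grasp pt [ 560.7 -248.3  287.3] curyaw 90.1 tgt yaw 92.7 j [-0.54  0.45  0.18  1.3   0.   -0.54]
ROW [12.34, 2.916, -1.732] [-0.002, -0.259, 0.003]
```

```bash
python3 -m jog '[[[12.34,2.9,-1.73,0,-0.26,0,0.75],[12.34,2.9,-1.73,0,-0.26,0,0.75],[12.34,2.9,-1.73,0,-0.26,0,0.75],[12.34,2.9,-1.73,0,-0.26,0,0.75],[12.34,2.9,-1.73,0,-0.26,0,0.75],[12.34,2.9,-1.73,0,-0.26,0,0.75],[12.34,2.9,-1.73,0,-0.26,0,0.75],[12.34,2.9,-1.73,0,-0.26,0,0.75],[12.34,2.9,-1.73,0,-0.26,0,0.75]]]'
python3 - <<'E'
from h import *
p=cam("wrist","w4"); np.savez("w4.npz",**{k:np.array(v) for k,v in p.items()})
w=cloud(p); print(np.nanmedian(w[...,2][150:250,:][:, 330:400]))
E
```

```text
time_s: 8.52
position: [612.4, 119.4, 356.0]
ee_rot: [-1.189, -1.242, 1.242]
wrist_force: [-0.2, 0.3, 0.5]
width: 64.2
30.719995055204095
```

View pics/w4.png

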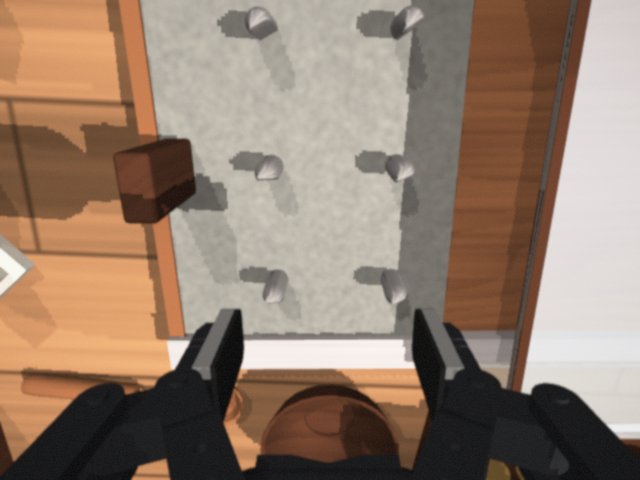

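```bash
cat > sp.py <<'E'
from draw import *
ZT=30
NOM=[(-88,-27),(0,-27),(88,-27),(-88,61),(0,61),(88,61)]
ths=np.linspace(np.arccos(4.5/8),2*np.pi-np.arccos(4.5/8),24); DS=8*np.stack([np.cos(ths),np.sin(ths)],1)
def fitcarr(p,O,yaw,zmin=57,zmax=68):
    "refine carriage origin from depth blobs at spindle tops"
    w=cloud(p); c,s=np.cos(yaw),np.sin(yaw); Rz=np.array([[c,-s],[s,c]]); obs=[];idx=[]
    for i,n in enumerate(NOM):
        X=O+Rz@np.array(n)
        m=(w[...,2]>zmin)&(w[...,2]<zmax)&(np.hypot(w[...,0]-X[0],w[...,1]-X[1])<20)
        if m.sum()>15: 
            q=w[m]; obs.append(q[:,:2].mean(0)); idx.append(i); print("sp",i+1,m.sum(),q.mean(0).round(1), q[:,2].max().round(1))
    return np.array(obs),idx
def kabsch(obs,idx):
    A=np.array([NOM[i] for i in idx],float); a0=A.mean(0); o0=obs.mean(0)
    H=(A-a0).T@(obs-o0); ang=np.arctan2(H[0,1]-H[1,0],H[0,0]+H[1,1]); c,s=np.cos(ang),np.sin(ang); Rz=np.array([[c,-s],[s,c]])
    O=o0-Rz@a0; res=obs-(A@Rz.T+O); print("carr O",O.round(2),"yaw",np.degrees(ang).round(2)); print(res.round(1).tolist()); return O,ang
E
python3 - <<'E'
from sp import *
p={k:(v if v.ndim else v.item()) for k,v in np.load("w4.npz").items()}
obs,idx=fitcarr(p,np.array([577,107.6]),np.radians(2.7)); kabsch(obs,idx)
im=p["image"][:,:,::-1]; tiles=[]
for i in range(6):
    X=np.array([577,107.6])+np.array([[.9989,-.047],[.047,.9989]])@np.array(NOM[i]); r,c=to_pix(p,[X[0],X[1],62]); r,c=int(r),int(c); r=max(r,25)
    tiles.append(cv2.resize(im[r-25:r+25,c-25:c+25],(250,250),interpolation=cv2.INTER_CUBIC)); print(i+1,r-25,c-25)
cv2.imwrite("pics/sp2.png",np.vstack([np.hstack(tiles[:3]),np.hstack(tiles[3:])]))
E
```

```text
sp 1 565 [491.7  75.4  63.2] 67.9
sp 2 403 [577.8  80.4  63.2] 67.3
sp 3 345 [664.7  84.5  62.9] 67.5
sp 4 564 [487.4 161.5  63.3] 67.5
sp 5 407 [573.5 165.9  63.2] 67.3
sp 6 355 [660.5 170.7  62.9] 67.5
carr O [576.82 106.08] yaw 2.96
[[1.4, 0.9], [-0.5, 1.3], [-1.4, 0.8], [1.6, -0.9], [-0.1, -1.1], [-1.1, -0.9]]
1 0 234
2 146 242
3 269 248
4 0 389
5 145 380
6 269 372
```

View pics/sp2.png

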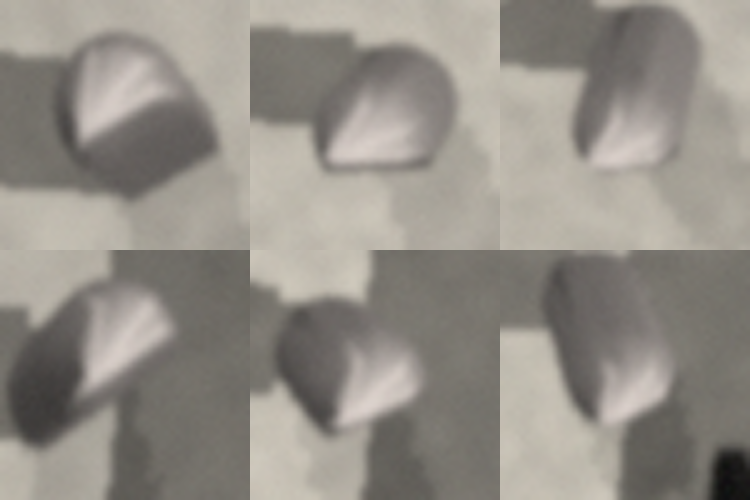

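```bash
cat >> sp.py <<'E'
def drawsp(p,vis,X,phi,col=(0,0,255),sc=1,off=(0,0)):
    for k,z in ((1,ZT),(1,ZT+28),(.6,ZT+35)):
        q=(pix(p,corners(DS*k,z,X[0],X[1],phi))-np.array(off)+.5)*sc-.5
        cv2.polylines(vis,[np.round(q*16).astype(np.int32)],True,col,1,cv2.LINE_AA,shift=4)
def tiles(p,Xs,phis,fn,h=25):
    im=p["image"][:,:,::-1]; T=[]
    for X,phi in zip(Xs,phis):
        r,c=to_pix(p,[X[0],X[1],62]); r,c=max(int(r),h),int(c)
        t=cv2.resize(im[r-h:r+h,c-h:c+h],(500//2*1,250),interpolation=cv2.INTER_CUBIC)
        t2=t.copy(); drawsp(p,t2,X,phi,sc=250/(2*h),off=(c-h,r-h)); T.append(t2)
    n=len(T); 
    while len(T)%3: T.append(np.zeros_like(T[0]))
    cv2.imwrite(fn,np.vstack([np.hstack(T[i:i+3]) for i in range(0,len(T),3)]))
E
python3 - <<'E'
from sp import *
p={k:(v if v.ndim else v.item()) for k,v in np.load("w4.npz").items()}
L={1:(0,234,(80,145),(180,95)),2:(146,242,(72,163),(185,163)),3:(269,248,(90,165),(175,153)),4:(0,389,(80,145),(175,75)),5:(145,380,(85,180),(170,135)),6:(269,372,(105,175),(170,130))}
ph=[]
for k,(r0,c0,a,b) in L.items():
    A=to_world(p,r0+a[1]/5,c0+a[0]/5,z=58);B=to_world(p,r0+b[1]/5,c0+b[0]/5,z=58); d=B-A; ph.append(np.arctan2(-d[0],d[1])); print(k,A.round(1),B.round(1),np.linalg.norm(d).round(1),np.degrees(ph[-1]).round(1))
O=np.array([576.82,106.08]);a=np.radians(2.96);Rz=np.array([[np.cos(a),-np.sin(a)],[np.sin(a),np.cos(a)]])
tiles(p,[O+Rz@np.array(n) for n in NOM],ph,"pics/sp3.png")
E
```

```text
1 [496.2  70.3  58. ] [490.5  81.9  58. ] 13.0 26.3
2 [584.2  73.   58. ] [583.6  87.7  58. ] 14.7 2.6
3 [674.4  78.9  58. ] [671.9  91.2  58. ] 12.5 11.5
4 [492.2 160.5  58. ] [484.4 170.6  58. ] 12.8 37.3
5 [581.7 164.8  58. ] [575.3 175.2  58. ] 12.2 31.5
6 [671.9 170.9  58. ] [664.2 179.6  58. ] 11.6 41.6
```

View pics/sp3.png

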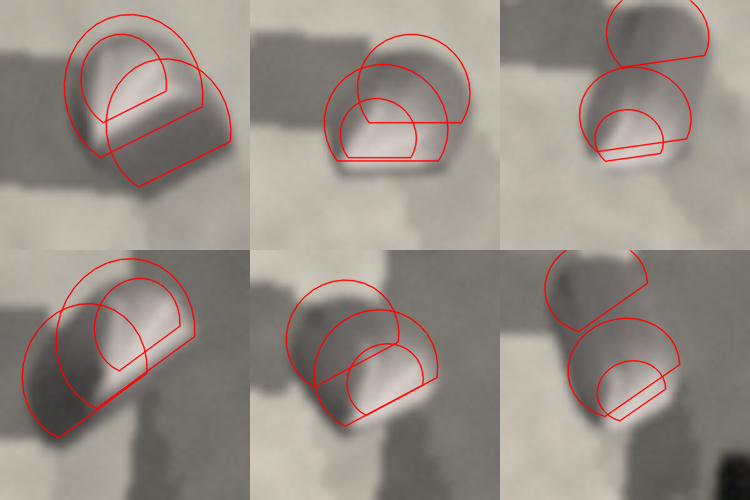

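```bash
cat >> sp.py <<'E'
from scipy.ndimage import map_coordinates, gaussian_filter
def fitsp(p,Xs,phis,common=True):
    g=gaussian_filter(p["image"].astype(float).mean(2),1.0)
    gy,gx=np.gradient(g)
    def samp(a,b,n=12):
        t=np.linspace(.1,.9,n)[:,None]; q=a+(b-a)*t; d=(b-a)/(np.linalg.norm(b-a)+1e-9); nrm=np.array([-d[1],d[0]])
        v=map_coordinates(gx,[q[:,1],q[:,0]],order=1)*nrm[0]+map_coordinates(gy,[q[:,1],q[:,0]],order=1)*nrm[1]
        return np.minimum(np.abs(v),12).mean()
    def one(X,phi):
        P=[pix(p,corners(DS*k,z,X[0],X[1],phi)) for k,z in ((1,ZT),(1,ZT+28),(.6,ZT+35))]
        h=cv2.convexHull(np.vstack(P).astype(np.float32))[:,0].astype(float); L=0;S=0
        for a,b in zip(h,np.roll(h,-1,0)):
            l=np.linalg.norm(b-a); S+=l*samp(a,b,max(3,int(l))); L+=l
        s=S/L + 0.5*samp(P[1][0],P[1][-1])
        return s
    def f(q):
        return -sum(one(np.array(X)+q[:2],q[2+i]/10) for i,X in enumerate(Xs))/len(Xs)
    best=None
    for dx in (-4,0,4):
        for dy in (-4,0,4):
            q0=np.r_[dx,dy,np.array(phis)*10]
            o=minimize(f,q0,method="Powell",options=dict(xtol=.02,ftol=1e-4))
            if best is None or o.fun<best.fun: best=o
    return best
E
python3 - <<'E'
from sp import *
p={k:(v if v.ndim else v.item()) for k,v in np.load("w4.npz").items()}
ph=np.radians([28,2.6,9,37,32,41])
O=np.array([577.5,106.08]);a=np.radians(2.75);Rz=np.array([[np.cos(a),-np.sin(a)],[np.sin(a),np.cos(a)]])
Xs=[O+Rz@np.array(n) for n in NOM]
N=[];PH=[]
for X,f in zip(Xs,ph):
    b=fitsp(p,[X],[f]); N.append(X+b.x[:2]); PH.append(b.x[2]/10); print(b.fun.round(2),N[-1].round(1),b.x[:2].round(2),np.degrees(PH[-1]).round(1))
tiles(p,N,PH,"pics/sp4.png")
kabsch(np.array(N),range(6))
E
```

```text
-12.29 [495.1  77.4] [4.23 2.53] 30.3
-14.26 [579.   79.3] [0.18 0.19] 7.5
-11.92 [668.2  83.8] [1.55 0.52] 24.7
-14.14 [487.4 162.3] [ 0.69 -0.46] 49.4
-15.69 [576.4 167.7] [1.8  0.65] 53.6
-14.58 [664.6 172.3] [2.09 1.11] 46.6
carr O [579.27 106.83] yaw 2.79
[[2.4, 1.8], [-1.6, -0.6], [-0.2, -0.3], [-1.0, -1.1], [0.1, -0.1], [0.4, 0.3]]
```

View pics/sp4.png

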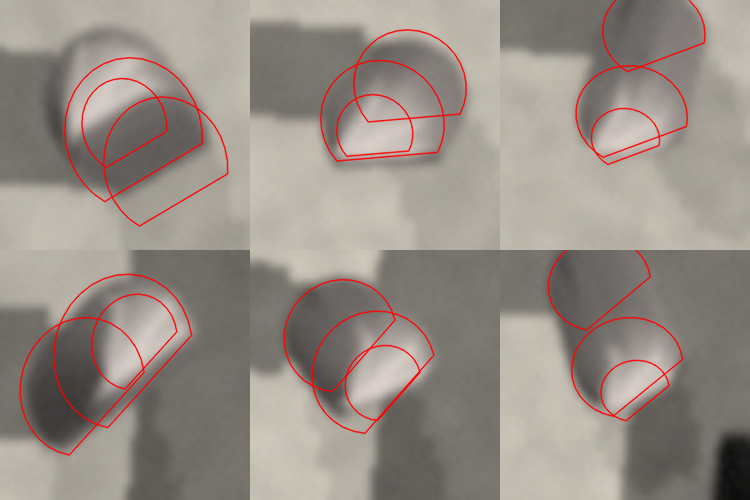

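Run:
```python
from h import *
for pos,rv in [([579.5,17.1,246.0],[-1.188,-1.246,1.242]),([579.6,14.6,246],[-1.187,-1.247,1.242]),([579.7,12.3,246.1],[-1.186,-1.248,1.241]),([579.7,10.9,246.1],[-1.181,-1.252,1.238]),([579.7,9.9,246.1],[-1.177,-1.256,1.235])]:
    print((np.array(pos)+R.from_rotvec(rv).apply([0,155,0])).round(2))
p={k:(v if v.ndim else v.item()) for k,v in np.load("w4.npz").items()}
w=cloud(p); m=(w[...,2]>101)&(w[...,2]<108)&(w[...,1]<40)&(w[...,0]>540)&(w[...,0]<620)
q=w[m]; print(m.sum(),q.mean(0),q.min(0),q.max(0)); r=cv2.minAreaRect(q[:,:2].astype(np.float32)); print(r)
```

```text
[579.9   17.22  91.  ]
[580.    14.84  91.  ]
[580.13  12.77  91.1 ]
[580.12  12.25  91.11]
[580.2   12.04  91.12]
2705 [581.98112042  16.00850396 105.15150823] [562.79451429   4.44168226 101.00925538] [603.5354005   25.8888106  107.68402452]
((583.1587524414062, 15.124832153320312), (40.229244232177734, 20.1691951751709), 2.8214495182037354)
```

Run:
```python
from h import *
delta([580,40,200],np.radians(182.7))
```

```text
cur grasp pt [612.6 119.1 201. ] curyaw 92.5 tgt yaw 2.7 j [ 0.08  0.51  0.05  1.11 -0.    0.03]
ROW [-2.588, 0.035, 1.197] [0.004, 8.981, 0.002]
```

```bash
python3 -m jog '[[[-1.75,0,1.16,0,9,0,0.75],[-1.75,0,1.16,0,9,0,0.75],[-1.75,0,1.16,0,9,0,0.75],[-1.75,0,1.16,0,9,0,0.75],[-1.75,0,1.16,0,9,0,0.75],[-1.75,0,1.16,0,9,0,0.75],[-1.75,0,1.16,0,9,0,0.75],[-1.75,0,1.16,0,9,0,0.75],[-1.75,0,1.16,0,9,0,0.75],[-1.75,0,1.16,0,9,0,0.75]]]'
cat > hb.py <<'E'
from h import *
def handle(p):
    w=cloud(p); m=(w[...,2]>102)&(w[...,2]<108)&(w[...,1]<45)&(w[...,1]>-15)&(w[...,0]>540)&(w[...,0]<620)
    n,l,st,_=cv2.connectedComponentsWithStats(m.astype(np.uint8)); k=1+np.argmax(st[1:,4]); q=w[l==k]
    r=cv2.minAreaRect(q[:,:2].astype(np.float32)); return len(q),np.round(r[0],2),np.round(r[1],1),round(r[2],2),q[:,2].mean().round(2)
E
python3 - <<'E'
from hb import *
import hb
p=cam("wrist","w5"); np.savez("w5.npz",**{k:np.array(v) for k,v in p.items()})
print(handle(p)); delta([580,40,200],np.radians(2.7))
p={k:(v if v.ndim else v.item()) for k,v in np.load("w4.npz").items()}; print(handle(p))
E
```

```text
time_s: 9.82
position: [580.0, 65.1, 355.9]
ee_rot: [-1.571, -0.035, 0.034]
wrist_force: [0.3, 0.2, 0.3]
width: 64.2
(1852, array([583.29,  15.39]), array([40.1, 20. ]), 2.28, np.float64(105.19))
cur grasp pt [580.1  65.3 200.9] curyaw 2.6 tgt yaw 2.7 j [-0.01  0.43 -0.08  1.06 -0.    1.51]
ROW [-0.04, 0.029, -0.844] [0.001, -0.009, 0.003]
(2637, array([583.16,  15.12]), array([40.2, 20.2]), 2.82, np.float64(105.24))
```

View pics/w5.png

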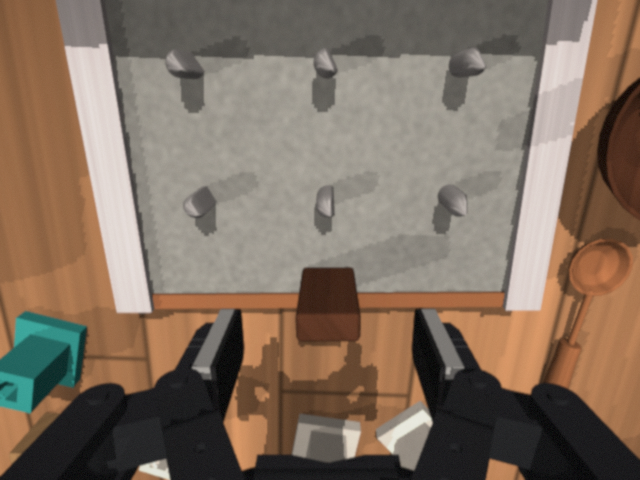

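Run:
```python
from sp import *
O=np.array([578.8,107.1]);a=np.radians(2.75);Rz=np.array([[np.cos(a),-np.sin(a)],[np.sin(a),np.cos(a)]])
Xs=[O+Rz@np.array(n) for n in NOM]
ph=np.radians([28,3,11,37,31,41])
for k in (4,5):
    p={k_:(v if v.ndim else v.item()) for k_,v in np.load(f"w{k}.npz").items()}
    tiles(p,Xs,ph,f"pics/spo{k}.png")
```

```text
(no output)
```

View pics/spo4.png

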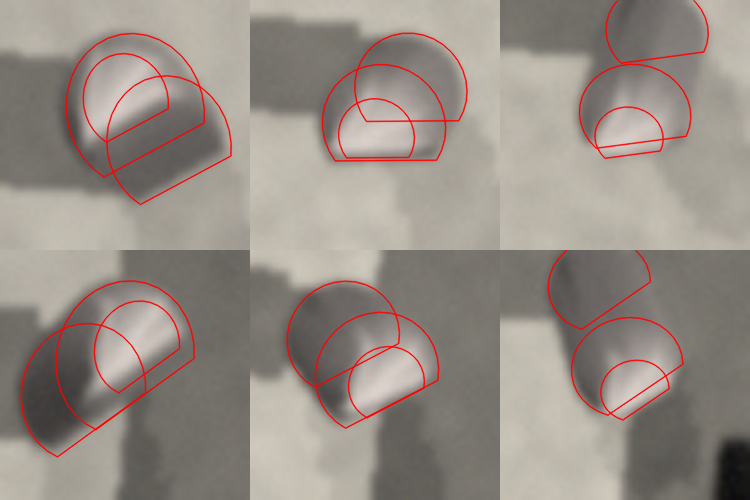

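View pics/spo5.png

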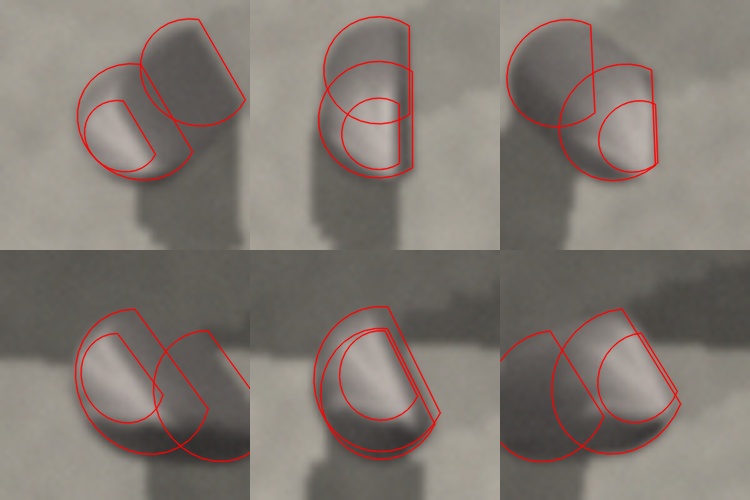

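```bash
cat >> sp.py <<'E'
def phifit(ps,X):
    out=[]
    for deg in np.arange(-46,52,1.5):
        s=0
        for p in ps:
            g=gaussian_filter(p["image"].astype(float).mean(2),.7); gy,gx=np.gradient(g); phi=np.radians(deg)
            for k,z,wt in ((1,ZT,1),(1,ZT+28,1),(.6,ZT+35,1)):
                q=pix(p,corners(DS*k,z,X[0],X[1],phi))[[0,-1]]; a,b=q; t=np.linspace(0.05,.95,25)[:,None]; c=a+(b-a)*t; d=(b-a)/np.linalg.norm(b-a); n=np.array([-d[1],d[0]])
                best=0
                for o in np.linspace(-2,2,9):
                    cc=c+n*o
                    v=map_coordinates(gx,[cc[:,1],cc[:,0]],order=1)*n[0]+map_coordinates(gy,[cc[:,1],cc[:,0]],order=1)*n[1]
                    best=max(best,abs(v.mean()))
                s+=wt*best
        out.append((s,deg))
    return sorted(out,reverse=True)[:5]
def ld(k): return {k_:(v if v.ndim else v.item()) for k_,v in np.load(f"w{k}.npz").items()}
E
python3 - <<'E'
from sp import *
O=np.array([578.8,107.1]);a=np.radians(2.75);Rz=np.array([[np.cos(a),-np.sin(a)],[np.sin(a),np.cos(a)]])
Xs=[O+Rz@np.array(n) for n in NOM]
for i,X in enumerate(Xs): print(i+1,X.round(1),[[(float(round(s,1)),float(d)) for s,d in phifit(ps,X)[:3]] for ps in ([ld(4)],[ld(5)],[ld(4),ld(5)])])
E
```

```text
1 [492.2  75.9] [[(44.8, 29.0), (44.8, 30.5), (44.5, 32.0)], [(35.7, 30.5), (35.6, 29.0), (35.5, 32.0)], [(80.5, 30.5), (80.4, 29.0), (80.0, 32.0)]]
2 [580.1  80.1] [[(38.4, 6.5), (38.1, 8.0), (38.0, 5.0)], [(59.6, 3.5), (58.9, 5.0), (58.9, 2.0)], [(97.4, 3.5), (96.9, 5.0), (96.4, 6.5)]]
3 [668.   84.4] [[(22.7, 12.5), (22.7, 14.0), (22.6, 15.5)], [(23.2, 11.0), (23.1, 12.5), (23.0, 14.0)], [(45.9, 12.5), (45.8, 11.0), (45.7, 14.0)]]
4 [488.  163.8] [[(44.9, 32.0), (44.8, 33.5), (44.5, 35.0)], [(29.7, 36.5), (29.6, 35.0), (29.6, 38.0)], [(74.2, 35.0), (74.1, 33.5), (73.8, 32.0)]]
5 [575.9 168. ] [[(51.5, 44.0), (51.5, 47.0), (51.5, 45.5)], [(42.7, 27.5), (42.7, 26.0), (42.4, 29.0)], [(92.7, 27.5), (92.6, 29.0), (92.4, 26.0)]]
6 [663.8 172.3] [[(54.1, 45.5), (54.0, 44.0), (53.9, 47.0)], [(33.5, 33.5), (33.4, 35.0), (33.3, 32.0)], [(85.9, 36.5), (85.7, 35.0), (85.7, 38.0)]]
```

Run:
```python
from h import *
delta([681.6,-163,140],np.radians(132.5))
```

```text
cur grasp pt [580.1  65.3 200.9] curyaw 2.6 tgt yaw -47.5 j [-0.01  0.43 -0.08  1.06 -0.    1.51]
ROW [3.034, 2.031, -7.757] [-0.001, 5.011, 0.003]
```

```bash
python3 - <<'E'
from h import *
delta([681.6,-163,140],np.radians(42.5))
E
python3 -m jog '[[[3.03,-1,-7.76,0,-3.98,0,0.75],[3.03,-1,-7.76,0,-3.98,0,0.75],[3.03,-1,-7.76,0,-3.98,0,0.75],[3.03,-1,-7.76,0,-3.98,0,0.75],[3.03,2,-7.76,0,-3.98,0,0.75],[3.03,2,-7.76,0,-3.98,0,0.75],[3.03,2,-7.76,0,-3.98,0,0.75],[3.03,2,-7.76,0,-3.98,0,0.75]]]'
cat > look.py <<'E'
from draw import *
import sys
def look(name,x,y,z0=0,crop=None,show=True,k=0):
    p=cam("wrist",name+"raw"); np.savez(name+".npz",**{k_:np.array(v) for k_,v in p.items()})
    o,t=fit(p,x,y,z0); print([list(map(float,np.round(q,2))) for q in o])
    vis=p["image"][:,:,::-1].copy(); q=o[k]; draw(p,vis,(q[1],q[2],np.radians(q[3])),z0)
    cv2.imwrite(f"pics/{name}.png",vis); return p,o
E
python3 - <<'E'
from look import *
p,o=look("a1",681.6,-163)
delta([o[0][1],o[0][2],36],np.radians(o[0][3]))
E
```

```text
cur grasp pt [580.1  65.3 200.9] curyaw 2.6 tgt yaw 42.5 j [-0.01  0.43 -0.08  1.06 -0.    1.51]
ROW [3.034, 2.031, -7.757] [0.002, -3.989, 0.003]
time_s: 10.88
position: [681.8, -162.4, 297.2]
ee_rot: [-1.493, -0.581, 0.578]
wrist_force: [-0.1, 0.2, 0.3]
width: 64.2
[[0.99, 680.99, -164.02, 42.49], [0.96, 676.67, -168.17, -137.4], [0.9, 681.05, -164.17, -47.16], [0.84, 677.45, -161.03, 133.41]]
cur grasp pt [ 682.4 -162.4  142.7] curyaw 42.4 tgt yaw 42.5 j [-0.34  0.69  0.22  1.1  -0.    0.49]
ROW [-0.068, 3.556, -0.012] [0.015, -0.006, 0.008]
```

View pics/a1.png

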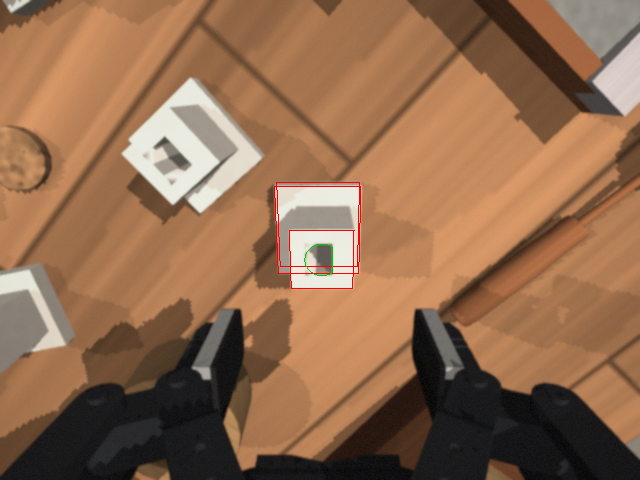

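```bash
python3 -m jog '[[[-0.07,1.5,-0.01,0,0,0,0.75],[-0.07,3,-0.01,0,0,0,0.75],[-0.07,3.5,-0.01,0,0,0,0.75],[-0.07,3.5,-0.01,0,0,0,0.3],[-0.07,3.5,-0.01,0,0,0,0],[-0.07,3.5,-0.01,0,0,0,0],[-0.07,3.5,-0.01,0,0,0,0],[-0.07,3.5,-0.01,0,0,0,0]]]'
python3 - <<'E'
from h import *
P,Q,s=pose(); print((P+Q.apply([0,155,0])).round(1),s["width"])
E
```

```text
time_s: 11.92
position: [681.1, -164.0, 192.9]
ee_rot: [-1.495, -0.581, 0.577]
wrist_force: [-0.3, -0.1, 7.6]
width: 33.7
[ 681.6 -164.2   38. ] 33.694771893109696
```

```bash
python3 - <<'E'
from h import *
delta([663.8,172.3,150],np.radians(37))
E
python3 -m jog '[[[0,-2,0,0,0,0,0],[0,-4,0,0,0,0,0],[0,-4,0,0,0,0,0]]]'
python3 - <<'E'
from look import *
P,Q,s=pose(); g=P+Q.apply([0,155,0]); print(g.round(1))
p,o=look("a2",g[0],g[1],z0=g[2]-37.5)
E
```

```text
cur grasp pt [ 681.6 -164.2   38. ] curyaw 42.4 tgt yaw 37.0 j [-0.34  0.78  0.1   0.88 -0.    0.49]
ROW [7.142, -3.752, 8.654] [0.019, 0.54, 0.011]
time_s: 12.3
position: [681.8, -164.3, 317.4]
ee_rot: [-1.499, -0.586, 0.573]
wrist_force: [0.5, -0.3, -0.7]
width: 33.3
[ 683.4 -164.9  162.5]
[[0.77, 684.0, -163.97, 132.33], [0.73, 688.18, -166.96, 44.67], [0.73, 687.19, -167.38, -47.78], [0.72, 683.13, -167.25, -129.17]]
```

View pics/a2.png

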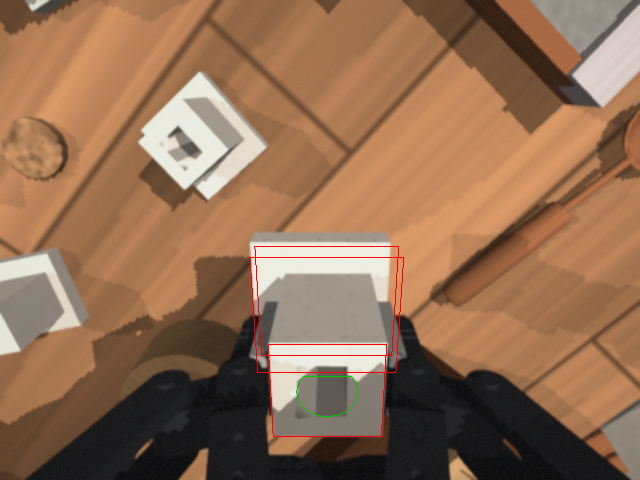

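```bash
cat > inhand.py <<'E'
from draw import *
FACE=np.array([1,1])
def inhand(name,off=(0,0),dz=-37.5,dyaw=0,base=0):
    "draw stand at grasp point + offset (tool x, tool z mm); base = stand yaw minus jaw yaw (deg)"
    P,Q,s=pose(); p=cam("wrist"); M=Q.as_matrix()
    g=P+Q.apply([off[0],155,off[1]]); jy=np.arctan2(M[1,0],M[0,0])
    vis=p["image"][:,:,::-1].copy(); draw(p,vis,(g[0],g[1],jy+np.radians(base+dyaw)),g[2]+dz)
    cv2.imwrite(f"pics/{name}.png",vis[200:460,150:500]); print(g.round(1),np.degrees(jy).round(2),np.degrees(np.arccos(-M[2,1])).round(2))
E
python3 - <<'E'
from inhand import *
inhand("a3")
E
```

```text
[ 681.8 -164.4  159.1] 42.4 0.35
```

View pics/a3.png

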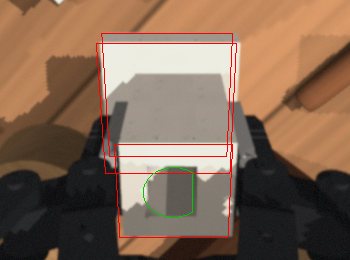

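Run:
```python
from h import *
delta([662.9,171.6,150],np.radians(37))
```

```text
cur grasp pt [ 680.5 -163.9  156.7] curyaw 42.4 tgt yaw 37.0 j [-0.34  0.68  0.24  1.12 -0.    0.49]
ROW [7.112, 0.215, 8.645] [0.01, 0.54, 0.006]
```

```bash
python3 -m jog '[[[7.11,0.2,8.65,0,0.54,0,0],[7.11,0.2,8.65,0,0.54,0,0],[7.11,0.2,8.65,0,0.54,0,0],[7.11,0.2,8.65,0,0.54,0,0],[7.11,0.2,8.65,0,0.54,0,0],[7.11,0.2,8.65,0,0.54,0,0],[7.11,0.2,8.65,0,0.54,0,0],[7.11,0.2,8.65,0,0.54,0,0],[7.11,0.2,8.65,0,0.54,0,0],[7.11,0.2,8.65,0,0.54,0,0]]]'
python3 - <<'E'
from h import *
p=cam("wrist","a4");cam("side","s4");print(manip.sense()["wrist_force"])
delta([662.9,171.6,113],np.radians(37))
E
```

```text
time_s: 13.65
position: [662.8, 170.5, 304.5]
ee_rot: [-1.511, -0.504, 0.504]
wrist_force: [0.4, -0.1, -0.3]
width: 33.1
[ 0.47342163 -0.28059201 -0.15337346]
cur grasp pt [662.8 170.9 149.6] curyaw 36.9 tgt yaw 37.0 j [ 0.15  0.66  0.17  1.09 -0.    1.07]
ROW [0.017, 1.219, 0.015] [0.0, -0.006, 0.0]
```

View pics/a4.png

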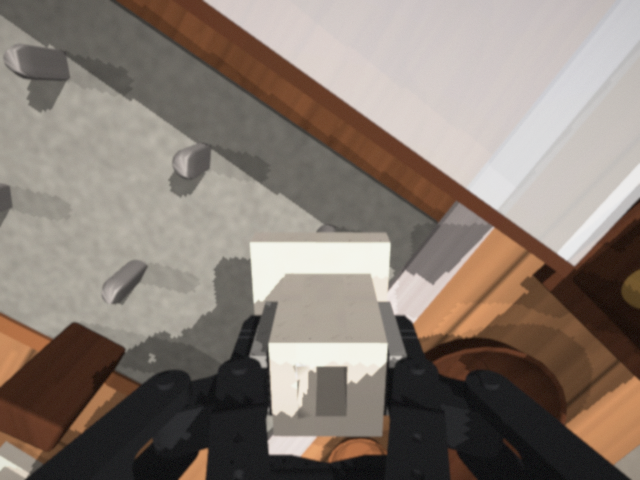

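View pics/s4.png

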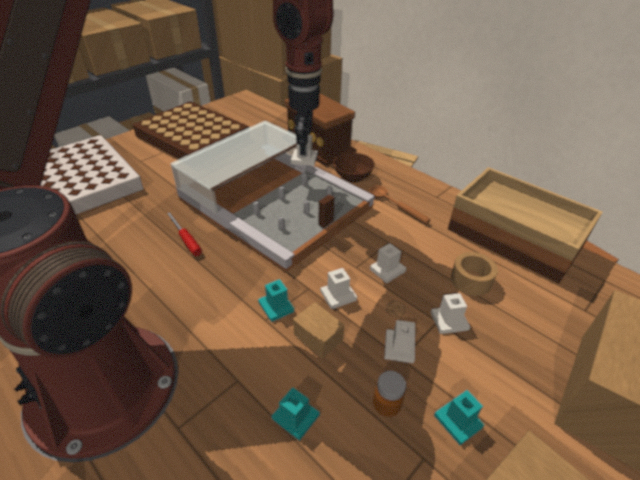

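```bash
python3 -m jog '[[[0.02,0.8,0.01,0,0,0,0],[0.02,1.2,0.01,0,0,0,0],[0.02,1.4,0.01,0,0,0,0],[0.02,1.6,0.01,0,0,0,0],[0.02,1.6,0.01,0,0,0,0]]]'
python3 -m jog '[[[0,0.15,0,0,0,0,0],[0,0.3,0,0,0,0,0],[0,0.3,0,0,0,0,0]]]'
```

```text
time_s: 14.38
position: [662.9, 172.3, 256.4]
ee_rot: [-1.511, -0.505, 0.506]
wrist_force: [-0.2, -0.2, -0.5]
width: 33.5
time_s: 14.75
position: [662.8, 172.1, 247.0]
ee_rot: [-1.511, -0.505, 0.506]
wrist_force: [-0.0, -1.7, -1.6]
width: 33.4
```

```bash
python3 -m jog '[[[0,0.15,0,0,0,0,0],[0,0.3,0,0,0,0,0],[0,0.4,0,0,0,0,0],[0,0.4,0,0,0,0,0]]]'
python3 -m jog '[[[0,0.15,0,0,0,0,0],[0,0.3,0,0,0,0,0],[0,0.3,0,0,0,0,0]]]'
```

```text
time_s: 15.25
position: [662.7, 172.3, 235.0]
ee_rot: [-1.511, -0.505, 0.506]
wrist_force: [-0.1, -1.2, -1.3]
width: 33.6
time_s: 15.62
position: [662.7, 172.4, 225.9]
ee_rot: [-1.511, -0.505, 0.506]
wrist_force: [-1.0, -2.1, -1.6]
width: 33.5
```

```bash
python3 -m jog '[[[0,0.1,0,0,0,0,0],[0,0.12,0,0,0,0,0]]]'
python3 -m jog '[[[0,0,0,0,0,0,0.3],[0,0,0,0,0,0,0.55],[0,0,0,0,0,0,0.55],[0,-0.7,0,0,0,0,0.55],[0,-2,0,0,0,0,0.55],[0,-4,0,0,0,0,0.6],[0,-5,0,0,0,0,0.75],[0,-5,0,0,0,0,0.75],[0,-5,0,0,0,0,0.75]]]'
python3 - <<'E'
from look import *
p,o=look("a5",663.8,172.3,z0=30)
w=cloud(p); m=(w[...,2]>75)&(w[...,2]<105)&(np.hypot(w[...,0]-664,w[...,1]-172)<30); print(m.sum(),np.median(w[m],0),np.percentile(w[m][:,2],90))
delta([589.5,-173,140],np.radians(83))
E
```

```text
time_s: 15.88
position: [662.9, 172.4, 223.0]
ee_rot: [-1.511, -0.506, 0.506]
wrist_force: [-1.9, -2.5, 4.7]
width: 33.4
time_s: 17.0
position: [662.6, 172.4, 371.9]
ee_rot: [-1.511, -0.505, 0.507]
wrist_force: [-0.4, -0.2, -0.5]
width: 64.2
[[0.34, 636.34, 174.25, -61.84], [0.32, 681.29, 181.42, 1.87], [0.32, 638.35, 164.67, -121.78], [0.31, 632.62, 176.71, 117.39]]
2637 [662.83598614 175.79897627  90.42856466] 91.40082512128492
cur grasp pt [662.2 172.3 216.4] curyaw 37.0 tgt yaw 83.0 j [0.15 0.62 0.29 1.24 0.   1.07]
ROW [-8.865, 2.554, -7.731] [-0.011, -4.6, -0.008]
```

View pics/a5.png

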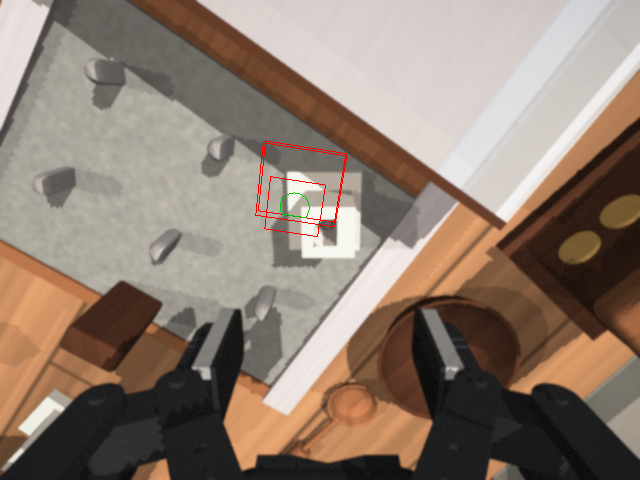

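Run:
```python
from sp import *
import hb
p={k:(v if v.ndim else v.item()) for k,v in np.load("a5.npz").items()}
print(hb.handle(p))
w=cloud(p); m=(w[...,2]>87)&(w[...,2]<94)&(np.hypot(w[...,0]-664,w[...,1]-172)<30)
q=w[m]; print(cv2.minAreaRect(q[:,:2].astype(np.float32)))
```

```text
(1597, array([583.63,  15.96]), array([40. , 21.1]), 1.86, np.float64(105.05))
((663.36181640625, 173.73272705078125), (34.03586196899414, 35.03059768676758), 36.98278045654297)
```

```bash
python3 -m jog '[[[-8.87,1,-7.73,0,-4.6,0,0.75],[-8.87,1,-7.73,0,-4.6,0,0.75],[-8.87,1,-7.73,0,-4.6,0,0.75],[-8.87,1,-7.73,0,-4.6,0,0.75],[-8.87,1,-7.73,0,-4.6,0,0.75],[-8.87,2.55,-7.73,0,-4.6,0,0.75],[-8.87,2.55,-7.73,0,-4.6,0,0.75],[-8.87,2.55,-7.73,0,-4.6,0,0.75],[-8.87,2.55,-7.73,0,-4.6,0,0.75]]]'
python3 - <<'E'
from look import *
p,o=look("b1",589.5,-173)
delta([o[0][1],o[0][2],38],np.radians(o[0][3]))
E
```

```text
time_s: 18.18
position: [590.5, -171.9, 297.1]
ee_rot: [-1.265, -1.12, 1.119]
wrist_force: [0.7, 0.3, 0.3]
width: 63.9
[[0.98, 589.98, -173.81, 82.71], [0.95, 589.23, -179.58, -97.23], [0.89, 589.96, -173.85, -6.52], [0.85, 586.13, -174.24, 173.24]]
cur grasp pt [ 590.8 -171.9  142.3] curyaw 83.1 tgt yaw 82.7 j [-0.4   0.53 -0.07  0.97  0.   -0.28]
ROW [-0.067, 3.476, 0.017] [0.008, 0.038, -0.001]
```

View pics/b1.png

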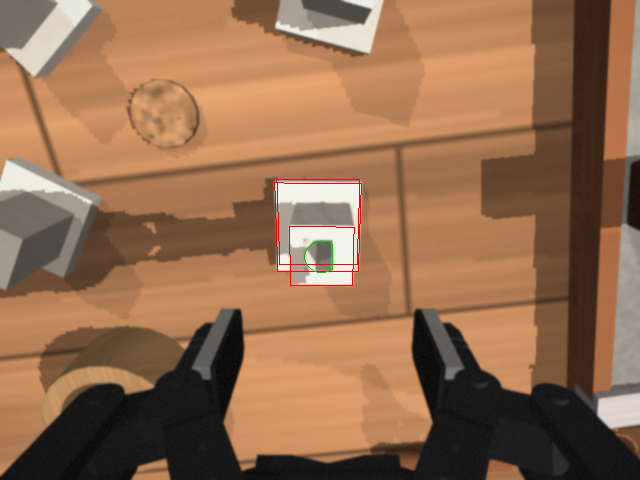

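```bash
python3 -m jog '[[[-0.07,1.5,0.02,0,0.04,0,0.75],[-0.07,3,0.02,0,0.04,0,0.75],[-0.07,3.48,0.02,0,0.04,0,0.75],[-0.07,3.48,0.02,0,0.04,0,0.3],[-0.07,3.48,0.02,0,0.04,0,0],[-0.07,3.48,0.02,0,0.04,0,0],[-0.07,3.48,0.02,0,0.04,0,0],[-0.07,3.48,0.02,0,0.04,0,0]]]'
python3 - <<'E'
from h import *
P,Q,s=pose(); print((P+Q.apply([0,155,0])).round(1),s["width"])
E
python3 -m jog '[[[0,-2,0,0,0,0,0],[0,-4,0,0,0,0,0],[0,-4,0,0,0,0,0],[0,-4,0,0,0,0,0],[0,-4,0,0,0,0,0]]]'
python3 - <<'E'
from inhand import *
inhand("b2",dz=-38,off=(1.1,0))
delta([574.9,167.8,152],np.radians(28))
E
```

```text
time_s: 19.23
position: [589.9, -175.3, 193.8]
ee_rot: [-1.27, -1.115, 1.113]
wrist_force: [0.4, 1.2, 7.8]
width: 33.2
[ 590.4 -175.5   38.9] 33.23605708863964
time_s: 19.85
position: [588.5, -174.8, 310.6]
ee_rot: [-1.265, -1.112, 1.114]
wrist_force: [-0.4, 0.6, -0.5]
width: 33.5
[ 588.3 -173.6  155.6] 82.59 0.14
cur grasp pt [ 588.2 -174.7  155.6] curyaw 82.6 tgt yaw 28.0 j [-0.41  0.52 -0.05  1.   -0.   -0.28]
ROW [11.268, 0.132, 1.924] [-0.015, 5.459, -0.003]
```

View pics/b2.png

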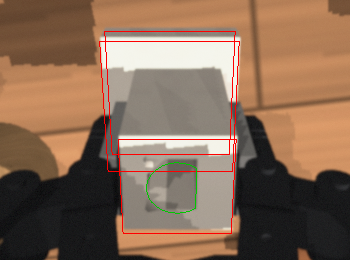

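```bash
python3 -m jog '[[[2,-0.8,0.3,0,1,0,0],[4,-0.8,0.7,0,2,0,0],[11.27,-0.8,1.92,0,5.46,0,0],[11.27,-0.8,1.92,0,5.46,0,0],[11.27,-0.8,1.92,0,5.46,0,0],[11.27,-0.8,1.92,0,5.46,0,0],[11.27,-0.8,1.92,0,5.46,0,0],[11.27,0.1,1.92,0,5.46,0,0],[11.27,0.1,1.92,0,5.46,0,0],[11.27,0.1,1.92,0,5.46,0,0],[11.27,0.1,1.92,0,5.46,0,0]]]'
python3 - <<'E'
from h import *
p=cam("wrist","b3")
delta([574.9,167.8,108],np.radians(28))
E
```

```text
time_s: 21.28
position: [575.9, 167.3, 309.8]
ee_rot: [-1.537, -0.384, 0.382]
wrist_force: [-0.2, 1.0, -0.5]
width: 33.0
cur grasp pt [576.1 167.4 154.8] curyaw 28.0 tgt yaw 28.0 j [ 0.16  0.5  -0.1   0.97  0.    1.24]
ROW [-0.024, 1.56, 0.028] [0.002, -0.003, 0.006]
```

View pics/b3.png

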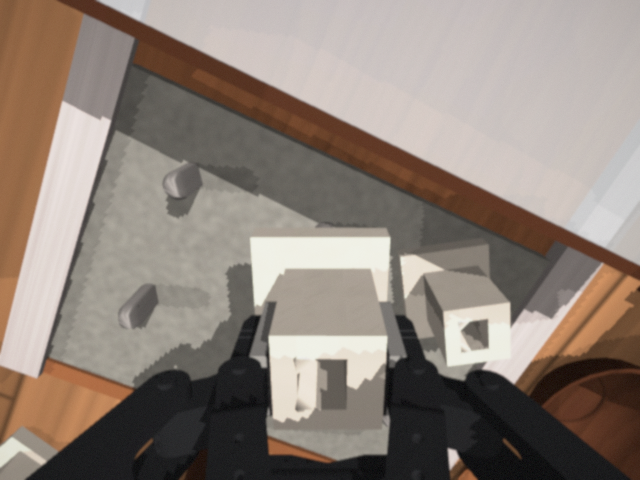

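```bash
python3 -m jog '[[[-0.02,0.8,0.03,0,0,0,0],[-0.02,1.4,0.03,0,0,0,0],[-0.02,1.55,0.03,0,0,0,0],[-0.02,1.7,0.03,0,0,0,0],[-0.02,1.85,0.03,0,0,0,0],[-0.02,2.0,0.03,0,0,0,0],[-0.02,2.0,0.03,0,0,0,0]]]'
python3 -m jog '[[[0,0.15,0,0,0,0,0],[0,0.3,0,0,0,0,0],[0,0.3,0,0,0,0,0]]]'
```

```text
time_s: 22.2
position: [574.7, 167.9, 248.9]
ee_rot: [-1.537, -0.383, 0.383]
wrist_force: [1.0, -2.6, -1.5]
width: 33.4
time_s: 22.58
position: [574.5, 168.2, 239.5]
ee_rot: [-1.536, -0.383, 0.383]
wrist_force: [0.5, -2.2, -2.1]
width: 33.4
```

Sliding on freely; on down to the board.

```bash
python3 -m jog '[[[0,0.15,0,0,0,0,0],[0,0.3,0,0,0,0,0],[0,0.4,0,0,0,0,0],[0,0.46,0,0,0,0,0],[0,0.52,0,0,0,0,0],[0,0.52,0,0,0,0,0]]]'
```

```text
time_s: 23.32
position: [574.5, 168.2, 224.2]
ee_rot: [-1.536, -0.383, 0.383]
wrist_force: [0.8, -2.6, -2.9]
width: 33.6
```

Run:
```python
from h import *
P,Q,s=pose(); print(P, s["wrist_force"]); delta([453,-146,140],np.radians(68.4))
```

```text
[574.51194946 168.19344117 224.17738549] [ 0.75575942 -2.56553185 -2.90595589]
cur grasp pt [574.5 168.2  69.2] curyaw 28.0 tgt yaw 68.4 j [ 0.16  0.58 -0.21  0.79  0.    1.24]
ROW [-8.493, -2.361, -7.346] [-0.002, -4.04, -0.0]
```

```bash
python3 -m jog '[[[0,0.03,0,0,0,0,0.2],[0,0.03,0,0,0,0,0.5],[0,0.03,0,0,0,0,0.5],[0,-0.7,0,0,0,0,0.5],[0,-2,0,0,0,0,0.55],[0,-4,0,0,0,0,0.6],[0,-5,0,0,0,0,0.75],[0,-5,0,0,0,0,0.75]]]'
python3 - <<'E'
from h import *
import hb
p=cam("wrist","b4"); w=cloud(p)
try: print(hb.handle(p))
except Exception as e: print(e)
for X in ((664,173),(576,169)):
    m=(w[...,2]>80)&(w[...,2]<105)&(np.hypot(w[...,0]-X[0],w[...,1]-X[1])<32)
    q=w[m]; print(q[:,2].mean(),cv2.minAreaRect(q[:,:2].astype(np.float32)) if len(q) else 0)
delta([453,-146,140],np.radians(68.4))
E
```

```text
time_s: 24.32
position: [575.3, 168.5, 377.0]
ee_rot: [-1.537, -0.387, 0.379]
wrist_force: [-0.8, -0.6, -1.1]
width: 63.9
(874, array([589.01,  18.14]), array([28.2, 21.2]), 3.8, np.float64(105.03))
89.24209528493066 ((662.3203735351562, 176.1903076171875), (34.603370666503906, 35.487281799316406), 36.98894500732422)
89.90929701633975 ((574.154296875, 171.3914031982422), (33.95841979980469, 34.55467224121094), 28.198699951171875)
cur grasp pt [574.9 168.5 220.1] curyaw 28.0 tgt yaw 68.4 j [0.16 0.45 0.   1.12 0.   1.24]
ROW [-8.507, 2.656, -7.346] [0.005, -4.039, 0.009]
```

View pics/b4.png

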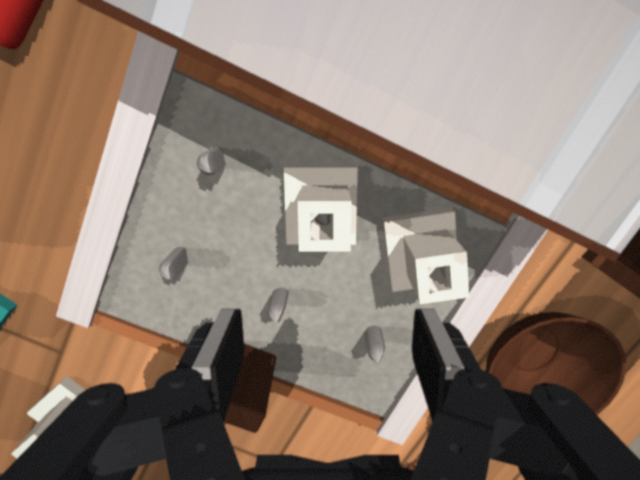

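```bash
python3 - <<'E'
from h import *
import hb
p=cam("wrist"); w=cloud(p); print(pose()[0])
for X in ((664,173),(576,169)):
    m=(w[...,2]>84)&(w[...,2]<97)&(np.hypot(w[...,0]-X[0],w[...,1]-X[1])<32)
    q=w[m]; print(q[:,2].mean(),cv2.minAreaRect(q[:,:2].astype(np.float32)) if len(q) else 0)
E
python3 -m jog '[[[-8.51,0,-7.35,0,-4.04,0,0.75],[-8.51,0,-7.35,0,-4.04,0,0.75],[-8.51,0,-7.35,0,-4.04,0,0.75],[-8.51,0,-7.35,0,-4.04,0,0.75],[-8.51,0.2,-7.35,0,-4.04,0,0.75],[-8.51,2.6,-7.35,0,-4.04,0,0.75],[-8.51,2.6,-7.35,0,-4.04,0,0.75],[-8.51,2.6,-7.35,0,-4.04,0,0.75],[-8.51,2.6,-7.35,0,-4.04,0,0.75]]]'
python3 - <<'E'
from look import *
p,o=look("e1",453,-146)
delta([o[0][1],o[0][2],38],np.radians(o[0][3]))
E
```

```text
[574.3555013 168.2416657 373.8572482]
90.05513892812371 ((662.0107421875, 176.33331298828125), (34.418983459472656, 35.32065200805664), 37.447452545166016)
90.27887994452153 ((574.2449340820312, 171.2434844970703), (33.990234375, 35.09039306640625), 27.8421688079834)
time_s: 25.55
position: [452.9, -146.0, 296.6]
ee_rot: [-1.364, -0.927, 0.927]
wrist_force: [-0.1, 0.7, -0.4]
width: 63.9
[[0.98, 453.65, -146.71, 69.52], [0.95, 451.57, -152.36, -110.42], [0.89, 453.42, -146.85, -19.71], [0.85, 449.55, -146.14, 160.24]]
cur grasp pt [ 453.3 -146.   142. ] curyaw 68.4 tgt yaw 69.5 j [-0.47  0.29 -0.46  0.82  0.   -0.09]
ROW [-0.019, 3.468, -0.021] [0.005, -0.107, 0.001]
```

View pics/e1.png

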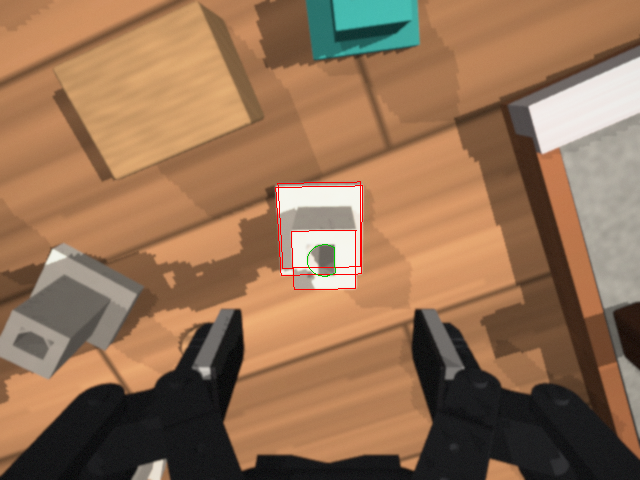

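```bash
python3 -m jog '[[[-0.02,1.5,-0.02,0,-0.11,0,0.75],[-0.02,3,-0.02,0,-0.11,0,0.75],[-0.02,3.47,-0.02,0,-0.11,0,0.75],[-0.02,3.47,-0.02,0,-0.11,0,0.3],[-0.02,3.47,-0.02,0,-0.11,0,0],[-0.02,3.47,-0.02,0,-0.11,0,0],[-0.02,3.47,-0.02,0,-0.11,0,0],[-0.02,3.47,-0.02,0,-0.11,0,0]]]'
python3 - <<'E'
from h import *
P,Q,s=pose(); print((P+Q.apply([0,155,0])).round(1),s["width"])
E
python3 -m jog '[[[0,-2,0,0,0,0,0],[0,-4,0,0,0,0,0],[0,-4.6,0,0,0,0,0],[0,-4.6,0,0,0,0,0],[0,-4.6,0,0,0,0,0]]]'
python3 - <<'E'
from inhand import *
inhand("e2",dz=-38.5,off=(1.1,0))
delta([488,120,175],np.radians(92.7))
E
```

```text
time_s: 26.6
position: [453.8, -147.5, 193.8]
ee_rot: [-1.36, -0.943, 0.941]
wrist_force: [-1.1, 0.7, 8.7]
width: 33.5
[ 454.3 -147.7   38.8] 33.527888992401294
time_s: 27.22
position: [452.6, -147.0, 329.6]
ee_rot: [-1.357, -0.941, 0.942]
wrist_force: [-0.7, -0.0, -0.1]
width: 33.4
[ 452.8 -145.8  174.6] 69.5 0.06
cur grasp pt [ 452.2 -146.8  174.2] curyaw 69.5 tgt yaw 92.7 j [-0.47  0.26 -0.41  0.91 -0.   -0.11]
ROW [8.749, -0.02, 2.008] [-0.01, -2.321, 0.003]
```

View pics/e2.png

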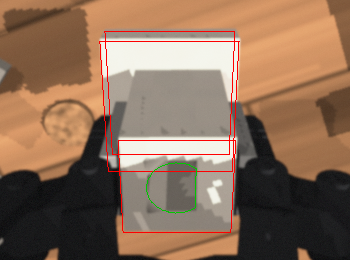

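```bash
python3 - <<'E'
from h import *
delta([425,130,180],np.radians(92.7))
E
python3 -m jog '[[[8.9,-0.2,4.4,0,-2.32,0,0],[8.9,-0.2,4.4,0,-2.32,0,0],[8.9,-0.2,4.4,0,-2.32,0,0],[8.9,-0.2,4.4,0,-2.32,0,0],[8.9,-0.2,4.4,0,-2.32,0,0],[8.9,-0.2,4.4,0,-2.32,0,0],[8.9,-0.2,4.4,0,-2.32,0,0],[8.9,-0.2,4.4,0,-2.32,0,0],[8.9,-0.2,4.4,0,-2.32,0,0],[8.9,-0.2,4.4,0,-2.32,0,0]]]'
python3 - <<'E'
from sp import *
import hb
p=cam("wrist","e3"); np.savez("w6.npz",**{k:np.array(v) for k,v in p.items()})
w=cloud(p); print(pose()[0])
try: print(hb.handle(p))
except Exception as e: print(e)
for X in ((664,173),(576,169)):
    m=(w[...,2]>86)&(w[...,2]<95)&(np.hypot(w[...,0]-X[0],w[...,1]-X[1])<32)
    q=w[m]; print(q[:,2].mean(),cv2.minAreaRect(q[:,:2].astype(np.float32)) if len(q) else 0)
delta([488,164,150],np.radians(34))
O=np.array([578.8,107.1]);a=np.radians(2.75);Rz=np.array([[np.cos(a),-np.sin(a)],[np.sin(a),np.cos(a)]])
for dy in (0,2):
    tiles(p,[O+Rz@np.array(NOM[i])+[0,dy] for i in (0,1,3)],np.radians([30,4,34]),f"pics/e3t{dy}.png")
E
```

```text
cur grasp pt [ 452.2 -146.8  174.2] curyaw 69.5 tgt yaw 92.7 j [-0.47  0.26 -0.41  0.91 -0.   -0.11]
ROW [8.326, -0.183, 4.092] [-0.01, -2.321, 0.003]
time_s: 28.52
position: [423.0, 148.6, 336.3]
ee_rot: [-1.187, -1.243, 1.243]
wrist_force: [0.9, -0.7, -0.4]
width: 33.3
[422.98692845 148.70878263 336.3260376 ]
attempt to get argmax of an empty sequence
nan 0
89.99158355201118 ((568.96435546875, 168.45347595214844), (24.491361618041992, 34.67407989501953), 27.781112670898438)
cur grasp pt [423.  148.7 181.3] curyaw 92.6 tgt yaw 34.0 j [ 0.17  0.2  -0.46  0.91 -0.    0.13]
ROW [0.409, 1.044, -2.188] [0.0, 5.864, 0.0]<stdin>:9: RuntimeWarning: Mean of empty slice.
  ret = ret.dtype.type(ret / rcount)
```

View pics/e3.png

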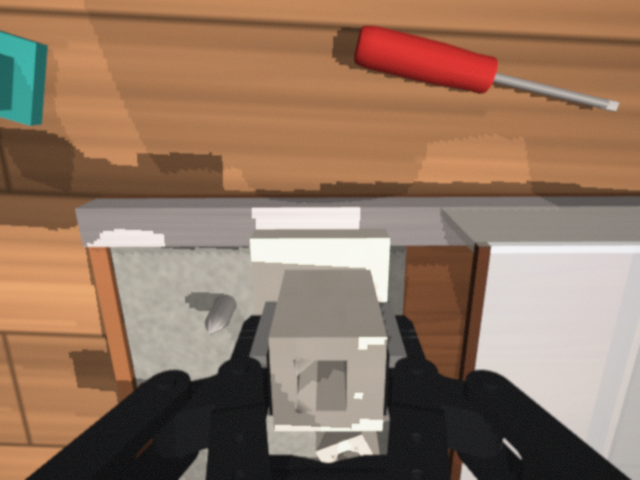

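View pics/e3t0.png

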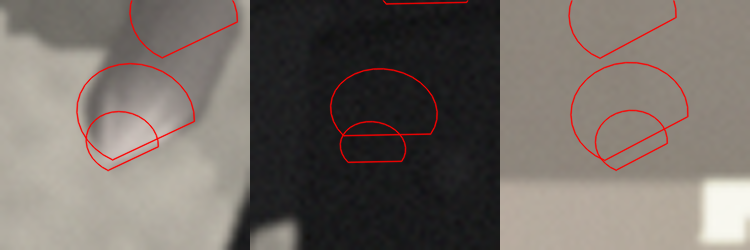

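View pics/e3t2.png

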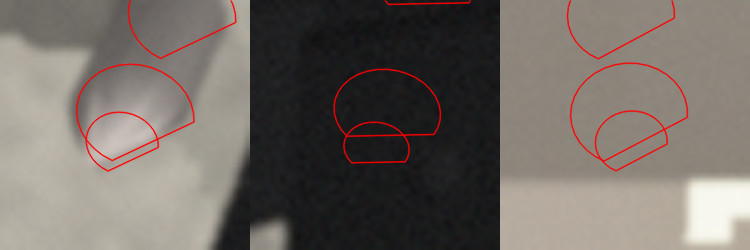

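Run:
```python
from h import *
delta([524,110,160],np.radians(34))
```

```text
cur grasp pt [423.  148.7 181.3] curyaw 92.6 tgt yaw 34.0 j [ 0.17  0.2  -0.46  0.91 -0.    0.13]
ROW [-1.444, 0.711, -3.304] [0.0, 5.864, 0.0]
```

```bash
python3 -m jog '[[[-1.44,0.7,-3.3,0,5.86,0,0],[-1.44,0.7,-3.3,0,5.86,0,0],[-1.44,0.7,-3.3,0,5.86,0,0],[-1.44,0.7,-3.3,0,5.86,0,0],[-1.44,0.7,-3.3,0,5.86,0,0],[-1.44,0.7,-3.3,0,5.86,0,0],[-1.44,0.7,-3.3,0,5.86,0,0]]]'
python3 - <<'E'
from sp import *
p=cam("wrist","e4"); np.savez("w7.npz",**{k:np.array(v) for k,v in p.items()})
w=cloud(p); print(pose()[0])
for X in ((664,175),(576,170)):
    m=(w[...,2]>86)&(w[...,2]<95)&(np.hypot(w[...,0]-X[0],w[...,1]-X[1])<30)
    q=w[m]; print(q[:,2].mean(),cv2.minAreaRect(q[:,:2].astype(np.float32)) if len(q) else 0)
O=np.array([578.8,108.5]);a=np.radians(2.75);Rz=np.array([[np.cos(a),-np.sin(a)],[np.sin(a),np.cos(a)]])
tiles(p,[O+Rz@np.array(NOM[3]),O+Rz@np.array(NOM[4])],np.radians([34,28]),f"pics/e4t.png",h=40)
E
```

```text
time_s: 29.45
position: [523.8, 110.5, 315.3]
ee_rot: [-1.52, -0.466, 0.466]
wrist_force: [0.2, 0.5, -0.2]
width: 33.5
[523.80970036 110.53484831 315.27292997]
90.12813249582247 ((661.962158203125, 176.18211364746094), (36.270450592041016, 35.62777328491211), 36.61410903930664)
90.38888668043437 ((574.2225341796875, 171.19374084472656), (34.91444396972656, 34.547340393066406), 28.074508666992188)
```

View pics/e4.png

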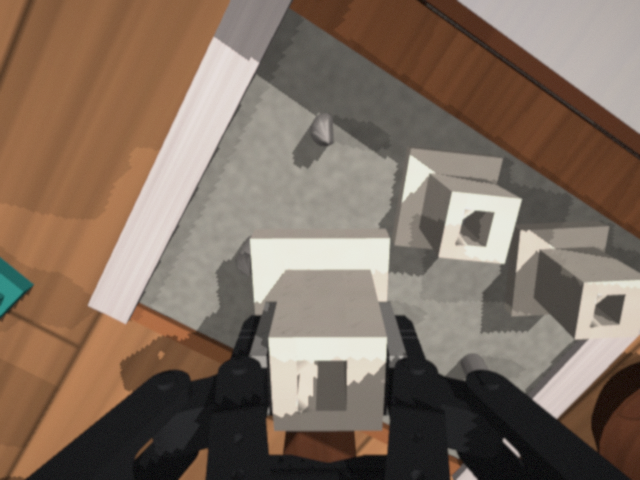

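View pics/e4t.png

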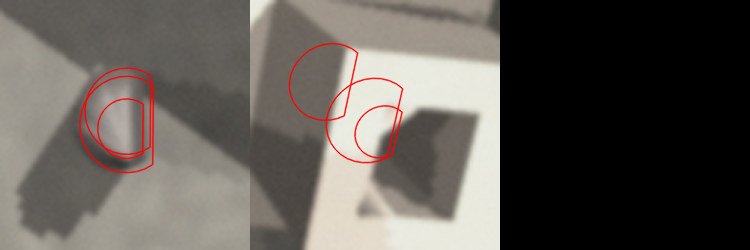

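Run:
```python
from h import *
delta([486.5,165.4,93],np.radians(34))
```

```text
cur grasp pt [523.8 110.5 160.3] curyaw 34.2 tgt yaw 34.0 j [ 0.07  0.38 -0.28  0.92 -0.    1.05]
ROW [-0.001, 2.242, 2.212] [-0.0, 0.02, -0.0]
```

```bash
python3 -m jog '[[[0,0.5,2.21,0,0,0,0],[0,0.5,2.21,0,0,0,0],[0,0.8,2.21,0,0,0,0],[0,1.5,2.21,0,0,0,0],[0,1.7,2.21,0,0,0,0],[0,1.85,2.21,0,0,0,0],[0,2.0,2.21,0,0,0,0],[0,2.1,2.21,0,0,0,0],[0,2.24,2.21,0,0,0,0],[0,2.24,2.21,0,0,0,0]]]'
python3 -m jog '[[[0,0.15,0,0,0,0,0],[0,0.3,0,0,0,0,0],[0,0.3,0,0,0,0,0]]]'
```

```text
time_s: 30.75
position: [486.6, 165.5, 247.9]
ee_rot: [-1.52, -0.466, 0.466]
wrist_force: [-0.2, -1.8, -2.0]
width: 33.4
time_s: 31.12
position: [486.6, 165.6, 238.7]
ee_rot: [-1.52, -0.466, 0.466]
wrist_force: [0.8, -1.3, -1.9]
width: 33.5
```

```bash
python3 -m jog '[[[0,0.15,0,0,0,0,0],[0,0.3,0,0,0,0,0],[0,0.4,0,0,0,0,0],[0,0.47,0,0,0,0,0],[0,0.47,0,0,0,0,0]]]'
python3 -m jog '[[[-0.04,0,-0.06,0,0,0,0],[-0.07,0,-0.1,0,0,0,0],[-0.07,0,-0.1,0,0,0,0]]]'
```

```text
time_s: 31.75
position: [486.7, 165.6, 224.8]
ee_rot: [-1.52, -0.466, 0.466]
wrist_force: [1.1, -1.9, -2.0]
width: 33.2
time_s: 32.12
position: [486.6, 162.1, 225.1]
ee_rot: [-1.519, -0.467, 0.466]
wrist_force: [0.9, 1.5, -0.6]
width: 33.3
```

```bash
python3 -m jog '[[[0,0.05,0,0,0,0,0],[0,0.05,0,0,0,0,0.3],[0,0.05,0,0,0,0,0.5],[0,0.05,0,0,0,0,0.5],[0,-0.7,0,0,0,0,0.5],[0,-2,0,0,0,0,0.55],[0,-4,0,0,0,0,0.6],[0,-5,0,0,0,0,0.75],[0,-5,0,0,0,0,0.75],[0,-5,0,0,0,0,0.75]]]'
python3 - <<'E'
from h import *
p=cam("wrist","e5"); w=cloud(p); print(pose()[0])
for X in ((664,173),(576,169),(488,163)):
    m=(w[...,2]>84)&(w[...,2]<97)&(np.hypot(w[...,0]-X[0],w[...,1]-X[1])<30)
    q=w[m]; print(q[:,2].mean(),cv2.minAreaRect(q[:,:2].astype(np.float32)) if len(q) else 0)
delta([565,-353.5,140],np.radians(145))
E
```

```text
time_s: 33.38
position: [486.2, 161.8, 374.1]
ee_rot: [-1.52, -0.465, 0.467]
wrist_force: [-0.8, -0.9, 0.3]
width: 64.2
[486.12488294 161.77445573 373.76756437]
89.71789932519061 ((662.299560546875, 176.70803833007812), (36.09706497192383, 35.44699478149414), 37.568302154541016)
89.99509529887706 ((574.2432861328125, 172.3228759765625), (34.69334411621094, 35.154815673828125), 27.644681930541992)
90.30852273434311 ((486.5186462402344, 164.9041748046875), (33.987693786621094, 34.97520446777344), 34.32168960571289)
cur grasp pt [485.8 161.7 218.8] curyaw 34.1 tgt yaw -35.0 j [ 0.18  0.29 -0.24  1.04 -0.    1.15]
ROW [-7.445, 2.629, -15.699] [0.003, 6.909, -0.012]
```

View pics/e5.png

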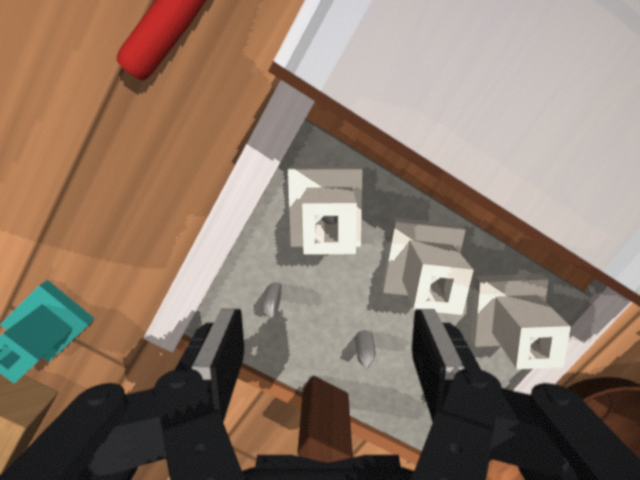

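Run:
```python
from h import *
delta([612.6,119.1,201],np.radians(92.5))
```

```text
cur grasp pt [485.8 161.7 218.8] curyaw 34.1 tgt yaw 92.5 j [ 0.18  0.29 -0.24  1.04 -0.    1.15]
ROW [2.695, 0.584, -3.542] [-0.01, -5.841, -0.008]
```

```bash
python3 -m jog '[[[2.7,0.58,-3.54,0,-5.84,0,0.75],[2.7,0.58,-3.54,0,-5.84,0,0.75],[2.7,0.58,-3.54,0,-5.84,0,0.75],[2.7,0.58,-3.54,0,-5.84,0,0.75],[2.7,0.58,-3.54,0,-5.84,0,0.75],[2.7,0.58,-3.54,0,-5.84,0,0.75],[2.7,0.58,-3.54,0,-5.84,0,0.75],[2.7,0.58,-3.54,0,-5.84,0,0.75]]]'
cat > surv.py <<'E'
from sp import *
import hb
def surv(name):
    p=cam("wrist",name); np.savez(name+".npz",**{k:np.array(v) for k,v in p.items()}); w=cloud(p); print(pose()[0].round(1))
    try: print("handle",hb.handle(p))
    except Exception as e: print(e)
    O=np.array([578.8,107.1]);a=np.radians(2.75);Rz=np.array([[np.cos(a),-np.sin(a)],[np.sin(a),np.cos(a)]])
    for i in range(6):
        X=O+Rz@np.array(NOM[i]); m=(w[...,2]>85)&(w[...,2]<96)&(np.hypot(w[...,0]-X[0],w[...,1]-X[1])<30)
        q=w[m]
        if len(q)>200:
            r=cv2.minAreaRect(q[:,:2].astype(np.float32)); print("stand@",i+1,q[:,2].mean().round(2),np.round(r[0],1),np.round(r[1],1),round(r[2],1),"d",(np.array(r[0])-X).round(1))
    return p
E
python3 -c "
from surv import *
surv('v1')"
```

```text
time_s: 34.42
position: [613.0, 119.4, 356.8]
ee_rot: [-1.188, -1.239, 1.241]
wrist_force: [-0.4, 0.6, 0.8]
width: 63.8
[613.1 119.4 357. ]
handle (2622, array([581.9 ,  18.33]), array([39.7, 20.1]), 2.62, np.float64(105.23))
stand@ 4 90.51 [487.  165.1] [32.9 34.6] 34.3 d [-1.   1.3]
stand@ 5 90.46 [574.3 172. ] [34.8 34.2] 27.4 d [-1.6  4. ]
stand@ 6 90.2 [662.2 176.1] [35.7 34.2] 36.9 d [-1.6  3.9]
```

View pics/v1.png

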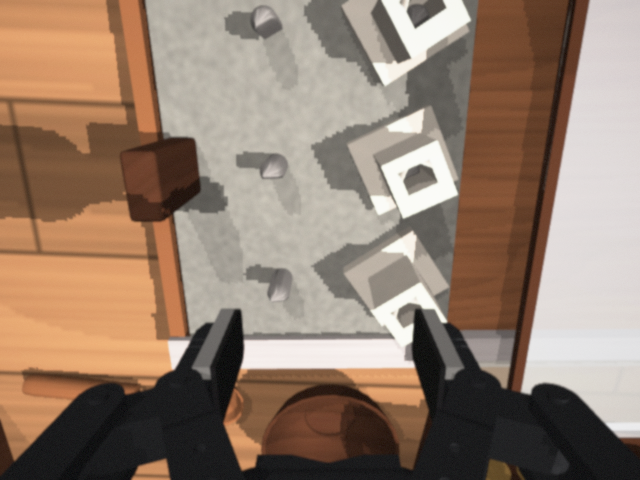

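Run:
```python
from sp import *
p={k:(v if v.ndim else v.item()) for k,v in np.load("v1.npz").items()}
O=np.array([577.5,110.3]);a=np.radians(2.75);Rz=np.array([[np.cos(a),-np.sin(a)],[np.sin(a),np.cos(a)]])
Xs=[O+Rz@np.array(NOM[i]) for i in range(3)]; print(Xs)
tiles(p,Xs,np.radians([30,4,12.5]),"pics/v1t.png")
delta([565,-353.5,140],np.radians(145))
```

```text
[array([490.89675146,  79.10901826]), array([578.79540947,  83.33109356]), array([666.69406748,  87.55316887])]
cur grasp pt [612.9 119.4 202. ] curyaw 92.4 tgt yaw 145.0 j [ 0.08  0.51  0.05  1.12 -0.    0.03]
ROW [-15.681, 2.07, 2.261] [-0.005, -5.259, 0.002]
```

View pics/v1t.png

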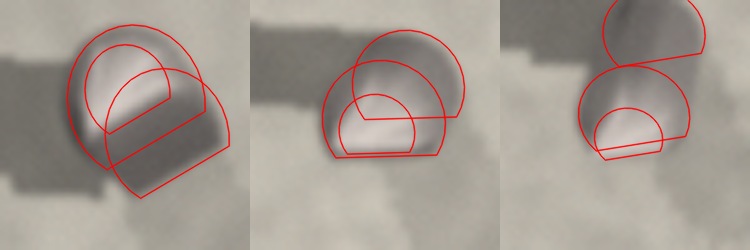

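```bash
python3 -m jog '[[[-15.68,0.5,2.26,0,-5.26,0,0.75],[-15.68,0.5,2.26,0,-5.26,0,0.75],[-15.68,0.5,2.26,0,-5.26,0,0.75],[-15.68,0.5,2.26,0,-5.26,0,0.75],[-15.68,0.5,2.26,0,-5.26,0,0.75],[-15.68,0.5,2.26,0,-5.26,0,0.75],[-15.68,0.5,2.26,0,-5.26,0,0.75],[-15.68,2,2.26,0,-5.26,0,0.75],[-15.68,2,2.26,0,-5.26,0,0.75],[-15.68,2,2.26,0,-5.26,0,0.75],[-15.68,2,2.26,0,-5.26,0,0.75]]]'
python3 - <<'E'
from look import *
p,o=look("c1",565,-353.5)
delta([o[0][1],o[0][2],38],np.radians(o[0][3]+90))
E
```

```text
time_s: 35.85
position: [566.6, -352.4, 298.8]
ee_rot: [-0.59, -1.874, 1.875]
wrist_force: [-0.3, -0.4, -0.1]
width: 64.4
[[0.99, 564.83, -352.7, 53.74], [0.93, 561.35, -357.14, -125.51], [0.9, 564.33, -352.27, 143.44], [0.9, 565.23, -352.79, -35.64]]
cur grasp pt [ 566.9 -352.5  143.9] curyaw 145.2 tgt yaw 143.7 j [-0.67  0.63  0.1   1.04  0.   -1.63]
ROW [0.049, 3.53, 0.046] [0.001, 0.144, -0.009]
```

View pics/c1.png

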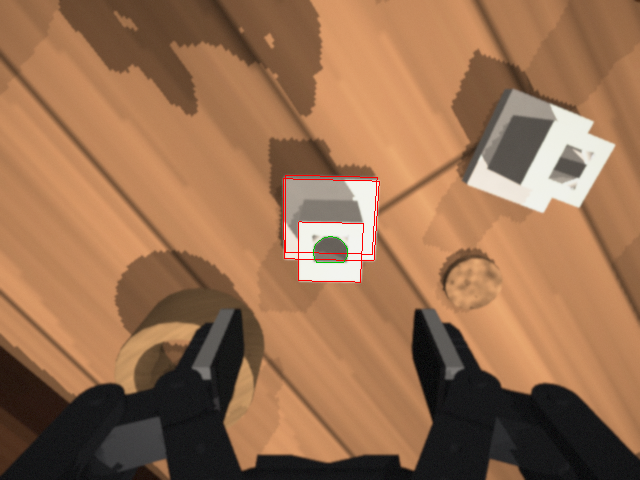

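```bash
python3 -m jog '[[[0.05,1.5,0.05,0,0.14,0,0.75],[0.05,3,0.05,0,0.14,0,0.75],[0.05,3.52,0.05,0,0.14,0,0.75],[0.05,3.52,0.05,0,0.14,0,0.3],[0.05,3.52,0.05,0,0.14,0,0],[0.05,3.52,0.05,0,0.14,0,0],[0.05,3.52,0.05,0,0.14,0,0],[0.05,3.52,0.05,0,0.14,0,0]]]'
python3 - <<'E'
from h import *
P,Q,s=pose(); print((P+Q.apply([0,155,0])).round(1),s["width"])
E
python3 -m jog '[[[0,-2,0,0,0,0,0],[0,-4,0,0,0,0,0],[0,-4.6,0,0,0,0,0],[0,-4.6,0,0,0,0,0],[0,-4.6,0,0,0,0,0]]]'
python3 - <<'E'
from inhand import *
inhand("c2",dz=-38.5,off=(1.1,0),base=-90)
# view pose for sp3: yaw 102.5, spindle on tool +z side
y=np.radians(102.5); z=np.array([-np.sin(y),np.cos(y)]); X=np.array([667.2,87.5]); print(z, X-60*z)
g=X-65*z
delta([g[0],g[1],175],y)
E
```

```text
time_s: 36.9
position: [564.6, -354.4, 194.1]
ee_rot: [-0.613, -1.858, 1.86]
wrist_force: [1.1, 0.6, 6.9]
width: 33.4
[ 565.1 -354.7   39.1] 33.37316625973948
time_s: 37.52
position: [563.5, -353.7, 328.9]
ee_rot: [-0.608, -1.858, 1.857]
wrist_force: [0.8, -0.0, -1.2]
width: 33.6
[ 562.4 -352.9  173.9] 143.69 0.09
[-0.97629601 -0.21643961] [725.77776043 100.48637684]
cur grasp pt [ 563.1 -353.4  173.5] curyaw 143.7 tgt yaw 102.5 j [-0.67  0.61  0.14  1.11  0.   -1.61]
ROW [4.492, -0.039, -15.528] [-0.004, 4.119, 0.013]
```

View pics/c2.png

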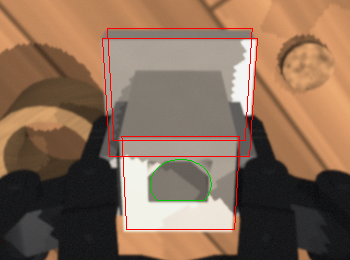

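Run:
```python
from h import *
delta([667.4,86.5,160],np.radians(102.5))
```

```text
cur grasp pt [ 563.1 -353.4  173.5] curyaw 143.7 tgt yaw 102.5 j [-0.67  0.61  0.14  1.11  0.   -1.61]
ROW [5.893, 0.464, -13.875] [-0.004, 4.119, 0.013]
```

```bash
python3 -m jog '[[[5.89,0,-13.88,0,4.12,0,0],[5.89,0,-13.88,0,4.12,0,0],[5.89,0,-13.88,0,4.12,0,0],[5.89,0,-13.88,0,4.12,0,0],[5.89,0,-13.88,0,4.12,0,0],[5.89,0,-13.88,0,4.12,0,0],[5.89,0,-13.88,0,4.12,0,0],[5.89,0.4,-13.88,0,4.12,0,0],[5.89,0.4,-13.88,0,4.12,0,0],[5.89,0.4,-13.88,0,4.12,0,0],[5.89,0.4,-13.88,0,4.12,0,0]]]'
python3 -c "
from surv import *
surv('c3')
delta([667.4,86.5,93],np.radians(102.5))"
```

```text
time_s: 38.95
position: [668.0, 84.7, 318.2]
ee_rot: [-1.099, -1.367, 1.367]
wrist_force: [0.2, 1.0, -0.4]
width: 33.7
[668.   84.8 318.3]
handle (5080, array([582.06,  17.97]), array([40.1, 20.5]), 3.01, np.float64(105.31))
stand@ 5 90.32 [574.4 171.8] [34.4 35.2] 27.7 d [-1.5  3.8]
stand@ 6 90.23 [662.2 176.1] [35.4 34.4] 36.6 d [-1.6  3.9]
cur grasp pt [668.1  84.8 163.3] curyaw 102.4 tgt yaw 102.5 j [ 0.02  0.63  0.15  1.1  -0.   -0.2 ]
ROW [0.061, 2.343, 0.008] [0.001, -0.011, -0.001]
```

View pics/c3.png

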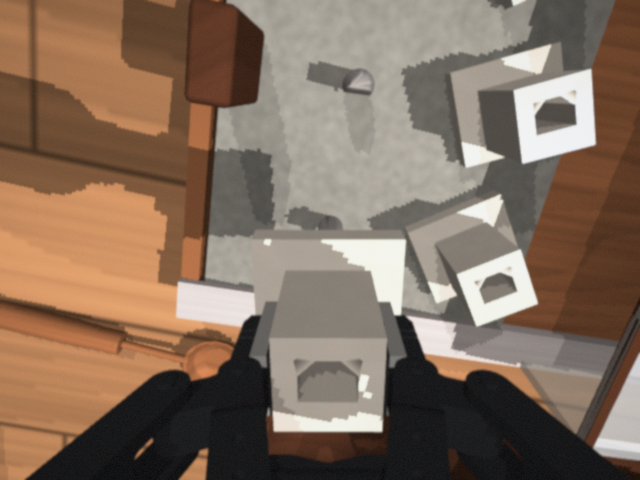

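```bash
python3 -m jog '[[[0.06,0.8,0.01,0,0,0,0],[0.06,1.5,0.01,0,0,0,0],[0.06,1.8,0.01,0,0,0,0],[0.06,1.95,0.01,0,0,0,0],[0.06,2.1,0.01,0,0,0,0],[0.06,2.2,0.01,0,0,0,0],[0.06,2.34,0.01,0,0,0,0],[0.06,2.34,0.01,0,0,0,0]]]'
python3 -m jog '[[[0,0.15,0,0,0,0,0],[0,0.3,0,0,0,0,0],[0,0.3,0,0,0,0,0]]]'
```

```text
time_s: 40.0
position: [667.3, 87.8, 247.6]
ee_rot: [-1.098, -1.367, 1.368]
wrist_force: [-0.4, -2.2, -2.0]
width: 33.6
time_s: 40.38
position: [667.3, 88.0, 238.3]
ee_rot: [-1.098, -1.368, 1.368]
wrist_force: [1.1, -1.7, -2.6]
width: 33.2
```

```bash
python3 -m jog '[[[-0.05,0.15,0,0,0,0,0],[-0.05,0.3,0,0,0,0,0],[-0.05,0.4,0,0,0,0,0],[-0.05,0.47,0,0,0,0,0],[-0.05,0.47,0,0,0,0,0]]]'
python3 -m jog '[[[0,0.03,0,0,0,0,0],[0,0.03,0,0,0,0,0.3],[0,0.03,0,0,0,0,0.5],[0,0.03,0,0,0,0,0.5],[0,-0.7,0,0,0,0,0.5],[0,-2,0,0,0,0,0.55],[0,-4,0,0,0,0,0.6],[0,-5,0,0,0,0,0.75],[0,-5,0,0,0,0,0.75],[0,-5,0,0,0,0,0.75],[0,-5,0,0,0,0,0.75]]]'
python3 -c "
from surv import *
surv('c4')
delta([440,-324.5,140],np.radians(35.2))"
```

```text
time_s: 41.0
position: [667.5, 86.6, 224.5]
ee_rot: [-1.098, -1.368, 1.368]
wrist_force: [0.2, -0.2, -0.8]
width: 33.2
time_s: 42.38
position: [667.2, 86.5, 373.1]
ee_rot: [-1.096, -1.366, 1.369]
wrist_force: [0.5, 0.1, 0.3]
width: 64.1
[667.3  86.5 373.2]
handle (2952, array([582.26,  18.29]), array([39.9, 20.4]), 2.8, np.float64(105.31))
stand@ 3 90.44 [667.4  87.7] [34.7 34.1] 12.3 d [-0.6  3.4]
stand@ 5 90.39 [574.1 172.2] [34.3 34.8] 27.8 d [-1.7  4.2]
stand@ 6 90.31 [662.  176.7] [35.4 34.3] 36.8 d [-1.8  4.4]
cur grasp pt [666.9  86.5 218.2] curyaw 102.5 tgt yaw 35.2 j [ 0.02  0.6   0.25  1.22 -0.   -0.2 ]
ROW [-11.737, 2.627, 10.355] [-0.013, 6.73, -0.006]
```

View pics/c4.png

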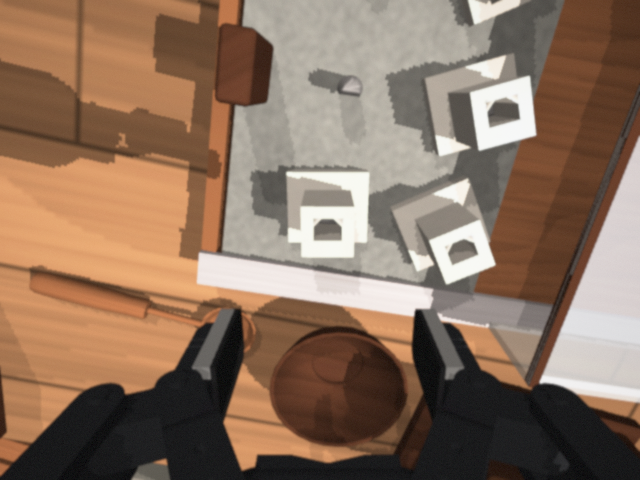

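```bash
python3 -m jog '[[[-11.74,0.5,10.36,0,6.73,0,0.75],[-11.74,0.5,10.36,0,6.73,0,0.75],[-11.74,0.5,10.36,0,6.73,0,0.75],[-11.74,0.5,10.36,0,6.73,0,0.75],[-11.74,0.5,10.36,0,6.73,0,0.75],[-11.74,0.5,10.36,0,6.73,0,0.75],[-11.74,1.6,10.36,0,6.73,0,0.75],[-11.74,2.6,10.36,0,6.73,0,0.75],[-11.74,2.6,10.36,0,6.73,0,0.75],[-11.74,2.6,10.36,0,6.73,0,0.75],[-11.74,2.6,10.36,0,6.73,0,0.75],[-11.74,2.6,10.36,0,6.73,0,0.75]]]'
python3 - <<'E'
from look import *
p,o=look("d1",440,-324)
delta([o[0][1],o[0][2],38],np.radians(o[0][3]+90))
E
```

```text
time_s: 43.92
position: [441.1, -324.0, 297.5]
ee_rot: [-1.518, -0.483, 0.482]
wrist_force: [-1.1, 0.2, 0.0]
width: 64.0
[[0.99, 440.78, -324.16, -54.82], [0.93, 437.7, -320.12, 125.02], [0.9, 440.42, -324.52, -144.21], [0.9, 441.28, -323.88, 34.95]]
cur grasp pt [ 441.1 -324.2  142.4] curyaw 35.3 tgt yaw 35.2 j [-0.77  0.41 -0.27  0.89  0.    0.19]
ROW [-0.008, 3.479, 0.006] [0.007, 0.009, 0.002]
```

View pics/d1.png

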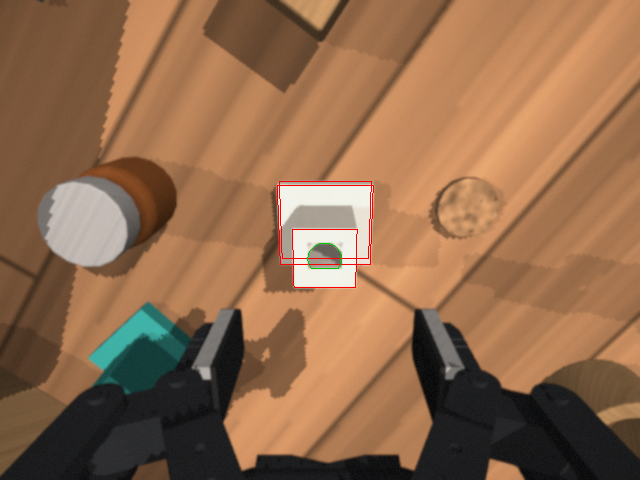

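```bash
python3 -m jog '[[[-0.01,1.5,0.01,0,0.01,0,0.75],[-0.01,3,0.01,0,0.01,0,0.75],[-0.01,3.48,0.01,0,0.01,0,0.75],[-0.01,3.48,0.01,0,0.01,0,0.3],[-0.01,3.48,0.01,0,0.01,0,0],[-0.01,3.48,0.01,0,0.01,0,0],[-0.01,3.48,0.01,0,0.01,0,0],[-0.01,3.48,0.01,0,0.01,0,0]]]'
python3 - <<'E'
from h import *
P,Q,s=pose(); print((P+Q.apply([0,155,0])).round(1),s["width"])
E
python3 -m jog '[[[0,-2,0,0,0,0,0],[0,-4,0,0,0,0,0],[0,-4.6,0,0,0,0,0],[0,-4.6,0,0,0,0,0],[0,-4.6,0,0,0,0,0],[0,-4.6,0,0,0,0,0]]]'
python3 - <<'E'
from inhand import *
inhand("d2",dz=-38.5,off=(1.0,0),base=-90)
y=np.radians(120); X=np.array([491.,79.2])-1.0*np.array([np.cos(y),np.sin(y)]); print(X)
delta([X[0],X[1],160],y)
E
```

```text
time_s: 44.98
position: [440.6, -325.1, 193.8]
ee_rot: [-1.519, -0.481, 0.479]
wrist_force: [0.8, 0.3, 7.2]
width: 33.5
[ 440.9 -325.4   38.8] 33.52701150931237
time_s: 45.72
position: [439.6, -324.2, 329.0]
ee_rot: [-1.515, -0.479, 0.48]
wrist_force: [0.0, -0.3, -0.7]
width: 33.5
[ 440.2 -323.4  174. ] 35.1 0.13
[491.5        78.3339746]
cur grasp pt [ 439.4 -324.   174.1] curyaw 35.1 tgt yaw 120.0 j [-0.77  0.39 -0.22  0.96 -0.    0.19]
ROW [9.129, 0.487, 9.985] [-0.012, -8.49, 0.007]
```

View pics/d2.png

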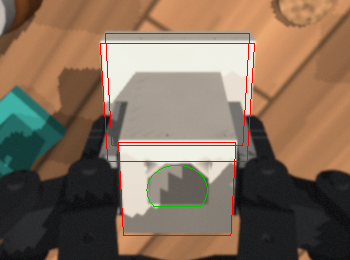

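```bash
python3 -m jog '[[[9.13,0,9.99,0,-8.49,0,0],[9.13,0,9.99,0,-8.49,0,0],[9.13,0,9.99,0,-8.49,0,0],[9.13,0,9.99,0,-8.49,0,0],[9.13,0,9.99,0,-8.49,0,0],[9.13,0,9.99,0,-8.49,0,0],[9.13,0,9.99,0,-8.49,0,0],[9.13,0.4,9.99,0,-8.49,0,0],[9.13,0.4,9.99,0,-8.49,0,0],[9.13,0.4,9.99,0,-8.49,0,0],[9.13,0.4,9.99,0,-8.49,0,0],[9.13,0.4,9.99,0,-8.49,0,0]]]'
python3 -m jog '[[[0,0,0,0,0,0,0],[0,0,0,0,0,0,0],[0,0,0,0,0,0,0]]]'
python3 -c "
from surv import *
surv('d3')
delta([491.5,78.3,93],np.radians(120))"
```

```text
time_s: 47.28
position: [491.9, 77.8, 318.6]
ee_rot: [-0.916, -1.583, 1.582]
wrist_force: [0.3, -0.3, 0.0]
width: 33.4
time_s: 47.65
position: [491.8, 78.2, 318.3]
ee_rot: [-0.914, -1.583, 1.583]
wrist_force: [0.1, 0.7, -1.0]
width: 33.7
[491.7  78.2 318.3]
handle (2370, array([581.4 ,  18.22]), array([41. , 20.1]), 3.02, np.float64(105.3))
stand@ 3 89.89 [658.5  77.7] [14.8 14.8] 9.9 d [-9.5 -6.6]
stand@ 4 90.14 [486.2 164.9] [35.9 34.9] 34.3 d [-1.8  1.1]
stand@ 5 90.06 [577.1 163. ] [33.8 15.1] 28.2 d [ 1.3 -5. ]
cur grasp pt [491.7  78.2 163.3] curyaw 120.0 tgt yaw 120.0 j [ 0.01  0.31 -0.37  0.89  0.   -0.51]
ROW [0.008, 2.343, 0.005] [-0.0, -0.001, 0.0]
```

View pics/d3.png

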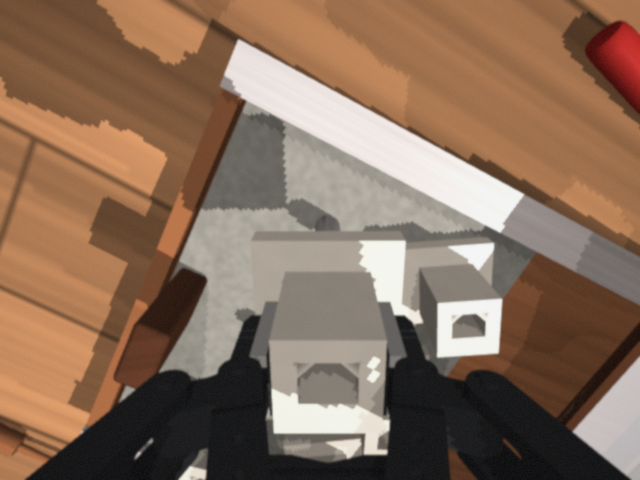

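```bash
python3 -m jog '[[[0.01,0.8,0,0,0,0,0],[0.01,1.5,0,0,0,0,0],[0.01,1.8,0,0,0,0,0],[0.01,1.95,0,0,0,0,0],[0.01,2.1,0,0,0,0,0],[0.01,2.2,0,0,0,0,0],[0.01,2.34,0,0,0,0,0],[0.01,2.34,0,0,0,0,0]]]'
python3 -m jog '[[[0,0.15,0,0,0,0,0],[0,0.3,0,0,0,0,0],[0,0.3,0,0,0,0,0]]]'
```

```text
time_s: 48.7
position: [491.5, 78.4, 247.9]
ee_rot: [-0.914, -1.583, 1.584]
wrist_force: [0.8, 0.1, 0.2]
width: 33.2
time_s: 49.08
position: [491.5, 78.5, 238.7]
ee_rot: [-0.914, -1.583, 1.584]
wrist_force: [-0.3, 0.6, -1.7]
width: 33.4
```

```bash
python3 -m jog '[[[0,0.15,0,0,0,0,0],[0,0.3,0,0,0,0,0],[0,0.4,0,0,0,0,0],[0,0.48,0,0,0,0,0],[0,0.48,0,0,0,0,0]]]'
python3 -m jog '[[[0,0.03,0,0,0,0,0],[0,0.03,0,0,0,0,0.3],[0,0.03,0,0,0,0,0.5],[0,0.03,0,0,0,0,0.5],[0,-0.7,0,0,0,0,0.5],[0,-2,0,0,0,0,0.55],[0,-4,0,0,0,0,0.6],[0,-5,0,0,0,0,0.75],[0,-5,0,0,0,0,0.75],[0,-5,0,0,0,0,0.75],[0,-5,0,0,0,0,0.75]]]'
python3 - <<'E'
from surv import *
surv('d4')
p=cam("top","t5"); cam("side","s5")
for d in manip.spot_in("stand1",p): r,c=d["position"]; print(round(d["p"],2),round(r),round(c))
delta([582,18,170],np.radians(2.75))
E
```

```text
time_s: 49.7
position: [491.6, 78.5, 224.6]
ee_rot: [-0.914, -1.583, 1.583]
wrist_force: [0.4, 0.4, -0.1]
width: 33.5
time_s: 51.08
position: [491.2, 78.4, 373.5]
ee_rot: [-0.912, -1.582, 1.584]
wrist_force: [0.1, 0.8, 0.6]
width: 64.2
[491.2  78.4 373.6]
handle (1683, array([582.19,  18.28]), array([41.3, 20. ]), 3.19, np.float64(105.29))
stand@ 1 90.47 [491.6  79.4] [34.8 34.1] 29.7 d [-0.6  3.5]
stand@ 3 90.0 [665.1  96.3] [36.1 16.2] 12.4 d [-2.9 12. ]
stand@ 4 90.24 [486.  164.7] [35.2 34.7] 34.3 d [-1.9  0.9]
stand@ 5 90.12 [573.6 172.1] [35.9 34.2] 28.0 d [-2.3  4.1]
stand@ 6 89.63 [652.9 170. ] [14.6 34.4] 34.8 d [-10.9  -2.3]
0.88 159 253
0.69 329 393
0.69 256 465
0.67 224 255
0.61 283 310
cur grasp pt [491.3  78.4 219.1] curyaw 120.0 tgt yaw 182.8 j [ 0.01  0.26 -0.28  1.03  0.   -0.51]
ROW [-3.254, 1.633, -1.608] [-0.003, -6.275, 0.006]
```

View pics/d4.png

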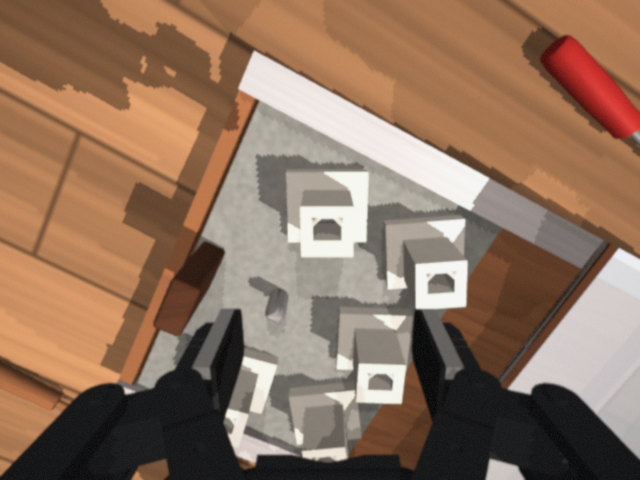

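View pics/s5.png

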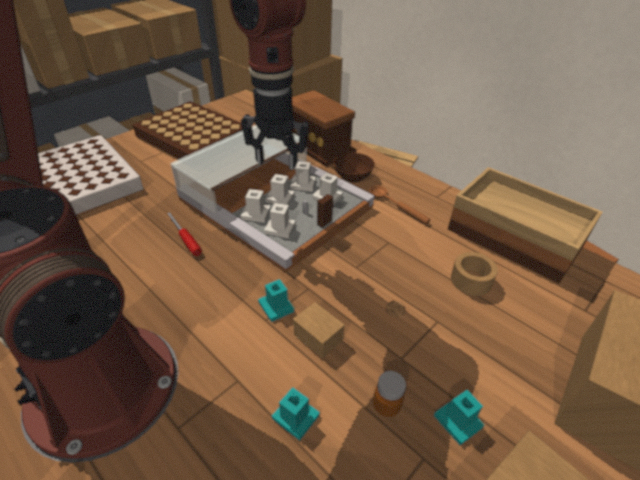

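```bash
python3 -m jog '[[[-3.25,1.2,-1.61,0,-6.28,0,0.8],[-3.25,1.2,-1.61,0,-6.28,0,0.8],[-3.25,1.2,-1.61,0,-6.28,0,0.8],[-3.25,1.2,-1.61,0,-6.28,0,0.8],[-3.25,1.2,-1.61,0,-6.28,0,0.8],[-3.25,1.6,-1.61,0,-6.28,0,0.8],[-3.25,1.6,-1.61,0,-6.28,0,0.8],[-3.25,1.6,-1.61,0,-6.28,0,0.8],[-3.25,1.6,-1.61,0,-6.28,0,0.8]]]'
python3 -c "
from surv import *
surv('g1')
delta([582.2,18.2,88],np.radians(2.75))"
```

```text
time_s: 52.4
position: [582.3, 18.1, 327.1]
ee_rot: [-0.051, 2.197, -2.198]
wrist_force: [-0.2, -0.3, -0.1]
width: 68.3
[582.3  18.2 327.1]
handle (2866, array([582.41,  17.52]), array([40.1, 20. ]), 3.2, np.float64(105.33))
stand@ 1 90.15 [484.   74.3] [15.5 35.5] 30.1 d [-8.2 -1.6]
stand@ 3 90.09 [671.   83.1] [29.7 25.5] 14.2 d [ 3.  -1.3]
stand@ 5 89.13 [578.4 155.7] [34.4 12.7] 4.1 d [  2.6 -12.4]
cur grasp pt [582.4  18.1 172.1] curyaw -177.3 tgt yaw -177.2 j [-0.09  0.45 -0.13  0.99 -0.   -1.71]
ROW [0.005, 2.802, -0.002] [-0.0, -0.004, -0.003]
```

View pics/g1.png

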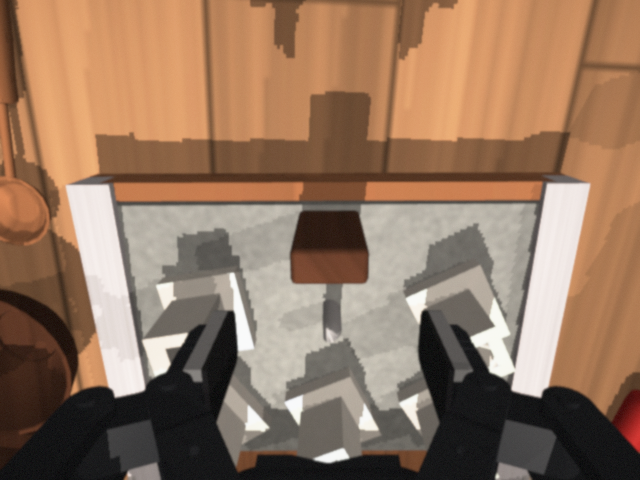

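```bash
python3 -m jog '[[[0,1.5,0,0,0,0,0.8],[0,2.8,0,0,0,0,0.8],[0,2.8,0,0,0,0,0.6],[0,2.8,0,0,0,0,0],[0,2.8,0,0,0,0,0],[0,2.8,0,0,0,0,0],[0,2.8,0,0,0,0,0],[0,2.8,0,0,0,0,0]]]'
python3 - <<'E'
from h import *
P,Q,s=pose(); print(s["width"],s["wrist_force"])
c=np.array([-np.sin(np.radians(2.75)),np.cos(np.radians(2.75)),0])
print("170mm along case y in units:",(Q.inv().apply(c*170)/30).round(3))
E
```

```text
time_s: 53.45
position: [582.5, 18.0, 243.7]
ee_rot: [-0.052, 2.196, -2.196]
wrist_force: [-3.2, -0.4, 6.6]
width: 39.1
39.11729270959044 [-3.20534368 -0.41189382  6.60900042]
170mm along case y in units: [-4.000e-03 -2.000e-03 -5.667e+00]
```

Push gently along the tool's -z (the case's +y), slowly to keep the stands still.

```bash
python3 -m jog '[[[0,0,-0.3,0,0,0,0],[0,0,-0.8,0,0,0,0],[0,0,-1.3,0,0,0,0],[0,0,-1.8,0,0,0,0],[0,0,-2.3,0,0,0,0],[0,0,-2.8,0,0,0,0],[0,0,-3.3,0,0,0,0],[0,0,-3.8,0,0,0,0],[0,0,-4.3,0,0,0,0],[0,0,-4.7,0,0,0,0],[0,0,-5.0,0,0,0,0],[0,0,-5.0,0,0,0,0]]]'
```

```text
time_s: 54.95
position: [575.4, 168.4, 243.7]
ee_rot: [-0.051, 2.196, -2.195]
wrist_force: [0.1, 0.9, 4.9]
width: 39.2
```

```bash
python3 -m jog '[[[0,0,-0.2,0,0,0,0],[0,0,-0.4,0,0,0,0],[0,0,-0.6,0,0,0,0],[0,0,-0.6,0,0,0,0],[0,0,-0.6,0,0,0,0]]]'
```

```text
time_s: 55.58
position: [574.6, 185.7, 243.7]
ee_rot: [-0.051, 2.196, -2.196]
wrist_force: [0.2, -3.1, 5.0]
width: 39.4
```

```bash
python3 -m jog '[[[0,0,-0.1,0,0,0,0],[0,0,-0.1,0,0,0,0]]]'
```

```text
time_s: 55.82
position: [574.5, 188.3, 243.7]
ee_rot: [-0.05, 2.195, -2.197]
wrist_force: [0.3, -5.0, 5.9]
width: 38.9
```

```bash
python3 -m jog '[[[0,0,-0.1,0,0,0,0],[0,0,-0.1,0,0,0,0]]]'; python3 -m jog '[[[0,0,-0.1,0,0,0,0],[0,0,-0.1,0,0,0,0]]]'
```

```text
time_s: 56.08
position: [574.4, 191.3, 243.7]
ee_rot: [-0.05, 2.195, -2.197]
wrist_force: [-0.6, -5.6, 6.1]
width: 39.1
time_s: 56.32
position: [574.0, 193.0, 243.7]
ee_rot: [-0.049, 2.193, -2.202]
wrist_force: [-1.3, -14.3, 8.9]
width: 39.1
```

```bash
python3 -m jog '[[[0,0,-0.1,0,0,0,0],[0,0,-0.1,0,0,0,0]]]'
```

```text
time_s: 56.58
position: [573.9, 194.1, 243.7]
ee_rot: [-0.049, 2.187, -2.209]
wrist_force: [-1.8, -28.9, 12.0]
width: 39.1
```

```bash
python3 -m jog '[[[0,0,0.08,0,0,0,0],[0,0,0.08,0,0,0,0.6],[0,0,0.08,0,0,0,0.75],[0,0,0.08,0,0,0,0.75],[0,0,0.08,0,0,0,0.75],[0,-1,0.08,0,0,0,0.75],[0,-3,0.08,0,0,0,0.75],[0,-4,0.08,0,0,0,0.75],[0,-5,2,0,0,0,0.75],[0,-6,4,0,0,0,0.75],[0,-6,4,0,0,0,0.75],[0,-6,4,0,0,0,0.75]]]'
python3 - <<'E'
from h import *
p=cam("wrist","h1"); cam("side","s6"); t=cam("top","t6")
for q,n in ((p,"wrist"),):
    w=cloud(q); m=(w[...,2]>102)&(w[...,2]<107)&(np.hypot(w[...,0]-574,w[...,1]-193)<40)
    n,l,st,_=cv2.connectedComponentsWithStats(m.astype(np.uint8)); k=1+np.argmax(st[1:,4]); print(cv2.minAreaRect(w[l==k][:,:2].astype(np.float32)),pose()[0])
E
```

```text
time_s: 58.08
position: [579.2, 77.9, 422.6]
ee_rot: [-0.053, 2.198, -2.197]
wrist_force: [-0.1, 0.4, -0.8]
width: 64.0
((574.964111328125, 191.17088317871094), (39.46318054199219, 20.09285545349121), 3.180859088897705) [578.97471519  79.23110287 421.78625593]
```

View pics/h1.png

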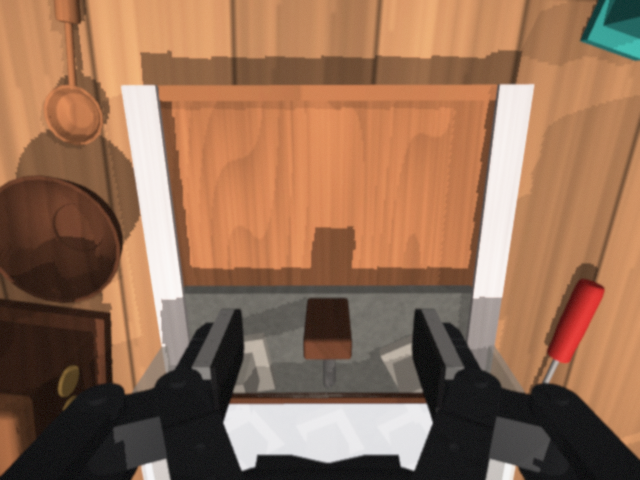

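View pics/s6.png

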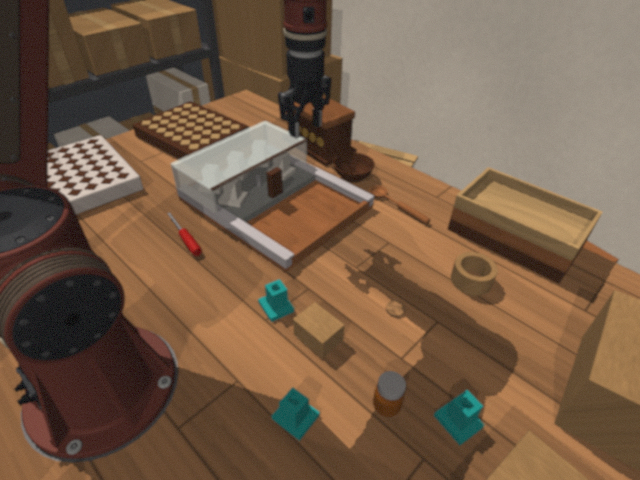

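Run:
```python
from h import *
p=cam("wrist")
w=cloud(p); m=(w[...,2]>102)&(w[...,2]<107)&(np.hypot(w[...,0]-574,w[...,1]-193)<40)
n,l,st,_=cv2.connectedComponentsWithStats(m.astype(np.uint8)); k=1+np.argmax(st[1:,4]); print(cv2.minAreaRect(w[l==k][:,:2].astype(np.float32)),pose()[0])
delta([575.5,150,85],np.radians(2.75))
```

```text
((574.76611328125, 191.77191162109375), (39.23424530029297, 20.704160690307617), 3.772608757019043) [578.98442766  79.28746078 421.82732105]
cur grasp pt [578.8  79.3 266.8] curyaw -177.1 tgt yaw -177.2 j [ 0.01  0.4   0.05  1.22  0.   -1.61]
ROW [-0.012, 6.062, -2.358] [0.002, 0.014, 0.009]
```

```bash
python3 -m jog '[[[0,2,-2.3,0,0,0,0],[0,4,-2.3,0,0,0,0],[0,6,-2.3,0,0,0,0],[0,6,-2.3,0,0,0,0],[0,6,-2.6,0,0,0,0],[0,6,-2.8,0,0,0,0],[0,6,-2.9,0,0,0,0],[0,6,-2.9,0,0,0,0]]]'
python3 -m jog '[[[0,0,-0.1,0,0,0,0],[0,0,-0.2,0,0,0,0],[0,0,-0.2,0,0,0,0]]]'
```

```text
time_s: 59.28
position: [575.4, 165.2, 243.9]
ee_rot: [-0.052, 2.196, -2.195]
wrist_force: [-0.4, 0.0, 0.9]
width: 0.0
time_s: 59.65
position: [574.8, 170.4, 242.9]
ee_rot: [-0.053, 2.195, -2.199]
wrist_force: [-0.4, -4.6, 3.5]
width: 0.2
```

```bash
python3 -m jog '[[[0,0,-0.1,0,0,0,0],[0,0,-0.1,0,0,0,0]]]'
```

```text
time_s: 59.9
position: [574.8, 171.4, 243.0]
ee_rot: [-0.051, 2.19, -2.206]
wrist_force: [0.1, -19.4, 5.6]
width: 0.4
```

```bash
python3 -m jog '[[[0,0,0.5,0,0,0,0],[0,0,1.2,0,0,0,0],[0,-2,2,0,0,0,0],[0,-4,3,0,0,0,0],[0,-6,4,0,0,0,0.5],[0,-6,4,0,0,0,0.5],[0,-6,4,0,0,0,0.5],[0,-6,4,0,0,0,0.5]]]'
python3 - <<'E'
from h import *
p=cam("wrist","h2"); t=cam("top","t7"); cam("side","s7")
w=cloud(p); m=(w[...,2]>102)&(w[...,2]<107)&(np.hypot(w[...,0]-574,w[...,1]-193)<40)
n,l,st,_=cv2.connectedComponentsWithStats(m.astype(np.uint8)); k=1+np.argmax(st[1:,4]); print(cv2.minAreaRect(w[l==k][:,:2].astype(np.float32)),pose()[0])
E
```

```text
time_s: 60.9
position: [580.0, 54.3, 420.9]
ee_rot: [-0.057, 2.198, -2.197]
wrist_force: [0.3, 0.3, -0.5]
width: 42.5
((574.63134765625, 191.76626586914062), (39.248470306396484, 20.587522506713867), 2.904123544692993) [580.11863781  54.60176407 421.28538451]
```

View pics/t7.png

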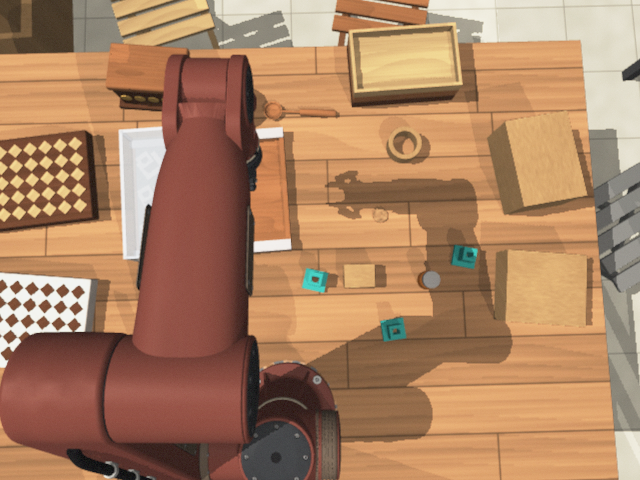

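View pics/s7.png

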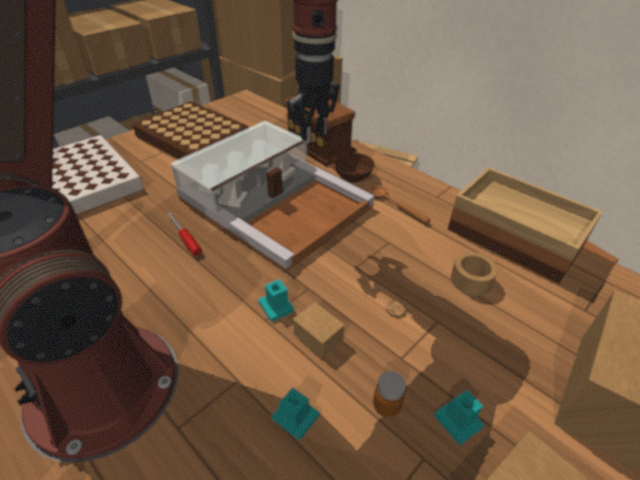

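```bash
python3 -c "
from cell import manip
print(manip.hand_in())"
```

```text
the job is handed in; nothing more can be done
None
```

All five white stands are on their own spindles and the carriage is pushed fully home under the hood. I handed the job in at about 61 s.

**What I did:** I gripped the handle and drew the carriage out until the pull rose to 33 N against the stop. The stands went onto spindles 6, 5, 4, 3 and 1, each turned to match its flat. I then gripped the handle again, slid the carriage in, and pressed it home with the closed fingers (19 N).

**Last checks:**
- **Stands:** Before sliding in, every column top read 90 mm, which is flush on the carriage. Each stand's angle agreed with its spindle to within about 1°. I did not measure the stands again once they were under the hood. Pictures show them still upright there.
- **Carriage:** After the final press the handle had not moved (y = 191.8 mm), so it was already at the stop.
- **Other goods:** The coaster, tape, jar, carton, screwdriver and turquoise stands look unmoved in the top picture. I saw no stand knocked aside.

**Disagreements:**
- **Carriage crept in:** It moved about 3 mm back from the out stop while I placed the first stands. I allowed for this but did not pull it out again.
- **Travel:** The camera shows about 176.6 mm of travel, where the stops allow 178 mm. That is within the 2 mm calibration, and the push force shows it at the stop.

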